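Clamp a tall top-heavy face mill in the setting fixture

TASK

Take the tall, top-heavy milling cutter from under the low bench light and stand it gently upright on the clamping fixture, between the V block and the sliding stop, and let it go. Then slide the slotted stop along until it presses the cutter's flange firmly and fully home in the V, but without ramming it, and finally swing the clamp lever clockwise to its end to lock the stop. Never let the cutter tip over and leave the other things on the bench where they are.

Things in the scene. Friction and masses are not known exactly. Their poses are not given: they have to be found in the camera images.
- mill_center (a point): The tall milling cutter, loose, round, bare steel, 190 mm high: this point is on its axis, half-way up (95 mm above its underside), z axis up along it. From below: flange 40 mm across, 16 mm high; shank 26 mm across up to 120 mm; collar 32 mm across up to 150 mm; heavy cutter head 50 mm across from 150 to 190 mm. Starts standing under the light bar.
- mill_foot (a point): Centre of the cutter's underside (95 mm below mill_center along its axis).
- light: Fixed low bench light. Origin at bench height near the cutter's start; x points away from its open front, y left. Steel plate 10 mm thick, x -45 to 105, y +-135 mm. Light bar above: z 283 to 315 mm, x 5 to 65, y +-135 mm, on 20 mm posts at x 50, y +-123. It blocks a gripper coming straight down on the cutter: reach in from the front leaning back about 30 degrees; draw it out likewise.
- fixture: Fixed dark steel clamping fixture. Origin at bench height under the axis of a cutter home in the V; x is the stop's closing direction, y left. Base block 30 mm high, x -195 to 50, y +-55 mm. On it the 90 degree V block, 22 mm high, opens to -x; a 40 mm flange home in it has its axis at x 0, y 0, underside at z 30 mm. At x -10 the flange clears the V faces by 7 mm.
- stop_tab (a point): Point on the upright steel tab at the rear of the stop bracket by which it is pushed or pinched: tab 12 mm thick (fixture x), 26 mm wide (fixture y), its top 18 mm above this point (88 mm above the bench) and its foot 32 mm below it. Moves with the stop; 95 mm behind the jaw face.
- bracket: The slotted steel stop bracket on the fixture: jaw in front (14 mm thick, 48 wide, 22 high above the base block), two slotted rails, upright tab behind. Slides along fixture +x by 0 to 42 mm; its origin is at the fixture's origin when fully open (jaw face at fixture x -55 mm), where it starts within 10 mm; at 35 mm it touches a flange that is home. About 4 N of friction; it stays where it is left.
- jaw_face (a point): Centre of the jaw's flat front face, axes as the fixture's; the flange touches it when the cutter's axis is 20 mm ahead of it along x.
- lever (a joint): Angle (rad) of the clamp lever, 0 to 1.2: grows clockwise seen from above; 1.2 is its end stop (tight). Starts loose, 0 to 0.25; stiff, about 0.3 N m (3.5 N at the grip), stays where it is left. At 0 it points 75 degrees to the right (-y) of fixture +x. Turning it does not move the stop.
- lever_grip (a point): Upright black round grip at the end of the lever, 16 mm across: this point on its axis, 18 mm below its top (96 mm above the bench), 85 mm from the pivot.
- lever_pivot (a point): The lever's pivot axis (vertical), at fixture x -85, y 0, 50 mm above the bench.
- mill: The same milling cutter; origin at the centre of its underside. 0.6 to 0.9 kg; its centre of mass is about 125 mm up, so standing it falls over at about 9 degrees of lean: hold it by the head.
- holder_a: Bystander: short steel tool holder 75 mm high, 42 mm across, on the standing plate about 85 mm to the left of the cutter.
- holder_b: Bystander: short steel tool holder 60 mm high, 42 mm across, on the standing plate about 85 mm to the right of the cutter.
- wrench: Bystander: wrench 160 mm long lying beside the fixture's left side.
- insert_box: Bystander: flat grey box 50 x 70 x 22 mm behind the fixture's V block.
- driver: Bystander: screwdriver 170 mm long lying near the robot.
- jar: Bystander: white jar 60 mm across, 70 mm high, at the back of the bench.
- slug: Bystander: brass slug 36 mm across, 30 mm high, at the back of the bench.
Things that resemble listed ones, but are neither listed nor needed, are in the scene too. Of the things shaped like the mill, the bare steel one is meant.

How it is judged (in metres and radians):
On the way, in this order (a step that is already met when the one before it is completed fails the run):
1. the cutter stands upright on the fixture's base between the V block and the stop, let go (x of mill_foot in the frame of fixture between -0.034 and 0.003 m and y of mill_foot in the frame of fixture between -0.014 and 0.014 m and z of mill_foot in the frame of fixture between 0.026 and 0.0335 m and angle between mill_foot's own z axis and vertical below 0.05 rad and contact force between the fingers and mill below 0.1 N), for 0.2 s.
2. the stop's jaw presses on the flange (over 4 N) and the flange is home in the V within 2.5 mm (contact force between bracket and mill above 4 N and angle between mill_foot's own z axis and vertical below 0.05 rad and x of mill_foot in the frame of fixture between -0.0025 and 0.0025 m and y of mill_foot in the frame of fixture between -0.0025 and 0.0025 m and z of mill_foot in the frame of fixture between 0.026 and 0.0335 m), for 0.2 s.
3. the clamp lever is swung tight (over 1.05 rad) (value of joint lever above 1.05 rad), for 0.2 s.
At the end, for the whole second after the job is handed in: The cutter stands upright (within 0.05 rad), at rest and let go on the fixture's base, its flange home in the V within 2.5 mm, the stop's jaw against the flange (gap under 1.7 mm), and the clamp lever tight (over 1.05 rad) (value of joint lever above 1.05 rad and angle between mill_foot's own z axis and vertical below 0.05 rad and contact force between the fingers and mill below 0.1 N and linear speed of mill below 0.02 m/s and x of mill_foot in the frame of jaw_face below 0.0217 m and x of mill_foot in the frame of fixture between -0.0025 and 0.0025 m and y of mill_foot in the frame of fixture between -0.0025 and 0.0025 m and z of mill_foot in the frame of fixture between 0.026 and 0.0335 m); the robot touches nothing.
It fails at once if the cutter tips (over 0.35 rad from upright) (angle between mill_foot's own z axis and vertical above 0.35 rad).
It fails at once if the stop is rammed against the cutter (over 45 N) (contact force between bracket and mill above 45 N).
It fails at once if the cutter is let go in the air, its underside over 6 mm above the fixture's base (36 mm above the bench) with nothing holding it (height (world z) of mill_foot above 0.036 m and contact force between anything else and mill below 0.05 N).
It fails at once if one of the other loose things is displaced by more than 25 mm (distance of any of holder_a, holder_b, wrench, insert_box, driver, jar, slug from where it was at the start of the episode above 0.025 m).
It also fails if it takes over 72 s, if anything falls off the work surface, if the arm or the gripper's body presses on something with over 40 N, if the wrist force passes 120 N, or if a joint passes its speed limit or range.

ROBOT

A 6-joint arm with a two-finger parallel gripper is mounted at the origin on the work surface. World frame = base frame: x ahead of the robot, y to its left, z up, the work surface at z = 0. Lengths are in m, angles in degrees, forces in N, time in s.
With the tool pointing down it reaches from about 0.325 to 0.9 m from the base axis. Payload 6.1 kg.
Tool frame: the origin (TCP) lies on the centre line of the jaws, within the pads' length; the fingertips stand 8 mm ahead of it and the grasp point (between the pads) lies 11 mm behind it; z points along the fingers, y is the direction in which the jaws open and shut (so a half turn about z gives the same grasp; the last joint's range is limited). The gripper opens to 87 mm and grips with 3 to 60 N. Pads are 19 mm wide; open, the fingers measure 117 mm over their backs; the gripper's body (75 mm by 190 mm) begins 51 mm behind the grasp point.
Start: joints at [65.598, 12.628, 87.462, -0, 79.91, -7.225], TCP at [0.185, 0.597, 0.231] pointing down, gripper open.
Joint ranges: [-170.65, 170.65], [-52.31, 119.04], [5.05, 147.46], [-71.25, 251.25], [11.57, 151.72], [-153.62, 153.62]. Speed limits (degrees/s): [147.25, 147.25, 172.46, 180, 180, 180].

INTERFACE

Orientations are given as [roll, pitch, yaw] about the fixed x, y, z axes, in that order (R = Rz(yaw) Ry(pitch) Rx(roll)).
In Python, from workcell import telemetry, optics, order, spotter gives the robot as it stands. The module is installed in compiled form; this text tells all that it offers.
- The arm moves only by the shell command python3 -m inch 'ROWS' [FORCE]. ROWS is a JSON object of lists of equal length, an entry for each row: "rot": the turn, a rotation vector about the tool's x, y, z scaled (see below), a list of three; "delta_pos": the shift along the tool's x, y, z scaled (see below), a list of three; "fingers": the gripper command: -1 is fully open, 1 is shut, values between are in proportion. A call has 1 to 10 rows; each row is the pose to reach, as a shift and turn from the pose measured when the call began, along the tool's axes at that moment, turning the shorter way round; what a row does not reach only later rows make up. The controller multiplies each number of a shift by 0.6 m and each number of a turn by pi rad. A row lasts 1/10 s, in which the tool goes at most 50 mm and 8.59 degrees, less where a joint would pass 70% of its speed; a pose out of reach is approached as far as the arm can. A call with a number of a shift or a turn outside -1 to 1 is refused whole. A call with a gripper value outside its range is refused whole. The fingers move at their own pace and stop on an object; FORCE is the grip in N (left out, the last holds). Time passes only in rows, so rows that repeat a pose let the fingers close. It gives the time, the measured TCP pose, the force and the opening at its end, in the units of the state.
- telemetry.get_obs(): the state, without advancing time (a new reading comes with each control period).
- optics.camera(name): name is "scene" or "top" or "wrist"; returns (picture, depth): 400x640x3 uint8, blue, green, red; 400x640 float32, m along the optical axis (not along the pixel's ray), 0 where there is no reading.
- optics.camera_info(name): a dict with "fov_y" (degrees; the focal length in pixels is half the picture's height over the tangent of half this angle, whatever the lens; pixels are square), "cx", "cy" (the principal point, pixels), "camera_from_world" (4x4, takes a point from world to camera coordinates); the wrist camera has in their place "tool_from_camera" (4x4, takes a point from camera to tool coordinates, whose origin is the TCP and whose axes are the flange's). Camera axes: x right, y down, z forward; pixel columns grow to the right and rows downward; lengths in m; the calibration is good to about 2 mm. A picture is of the moment at which its call begins: read the wrist's pose just before it. camera_info takes no time and is no camera call.
- order.hand_in(): hands the job in, once; it reports no verdict.
Trained networks look in the newest picture that a camera, given by its name, has taken for a name from the list of things; names that differ only in an ending like _2 or _b are one class to them, and where a whole thing is asked for, a point or a joint stands for the part that bears it (a point fixed in the world has none). Each returns a list of dicts, best first, with "confidence" (0 to 1); they miss things now and then, are a little off and sometimes report something else, mostly with a low value. They report only what shows in the picture. A call takes as long as a camera call. They do not tell look-alikes from the thing itself.
- spotter.cut_out(camera, query): "region" (400x640 bool, what is visible of it) and "uv" ([column, row] in pixels, amid what is visible of it).
The state is a dict: "clock": time; "joint_positions": joint angles; "qd": joint speeds; "joint_torque": joint torques, N m; "tool_pos": TCP position; "orientation": TCP orientation; "ft_force": force on the tool from outside, world axes, zero at the start; "moment": the same for the moment, N m; "gripper_width": finger opening in m.
Only numpy, scipy, OpenCV 4.12 (cv2) and the standard library are available. Lean on these libraries where they do the work, as an engineer would, in place of code of your own. Each camera call takes 0.05 s, during which the arm holds its last target.

## Working session

There is one attempt and no reset: what is moved stays moved. The work goes in short steps, Python scripts to look and compute and a shell command to move; the robot and the scene stay as the last step left them, time stands still between calls to the robot, and variables do not carry over. Pictures are saved under pics/ and viewed, and the job is handed in when it is done.

```bash
mkdir -p pics; ls
cat > h.py <<'E'
import numpy as np, cv2
from scipy.spatial.transform import Rotation as R
from workcell import telemetry, optics, order, spotter
def K(name):
    i=optics.camera_info(name); f=200/np.tan(np.radians(i["fov_y"])/2); return f,i["cx"],i["cy"],i
def pose():
    o=telemetry.get_obs(); return np.array(o["tool_pos"]),R.from_euler('xyz',o["orientation"],degrees=True)
def world_cam(name):
    i=optics.camera_info(name)
    if name!="wrist":
        return np.linalg.inv(np.array(i["camera_from_world"]))
    p,r=pose(); T=np.eye(4);T[:3,:3]=r.as_matrix();T[:3,3]=p
    return T@np.array(i["tool_from_camera"])
def cloud(name,depth,Twc=None):
    f,cx,cy,i=K(name); Twc=world_cam(name) if Twc is None else Twc
    v,u=np.mgrid[:400,:640]
    P=np.stack([(u-cx)/f*depth,(v-cy)/f*depth,depth],-1)
    return P@Twc[:3,:3].T+Twc[:3,3]
E
python3 - <<'E'
from h import *
print(telemetry.get_obs())
for n in ["scene","top","wrist"]:
    print(n,optics.camera_info(n))
    T=world_cam(n)
    im,d=optics.camera(n); cv2.imwrite(f"pics/{n}0.png",im); np.savez(f"{n}0.npz",im=im,d=d,T=T)
E
```

```text
pics
{'clock': 0.0, 'joint_positions': array([ 6.55967807e+01,  1.26760602e+01,  8.75252082e+01, -2.76713482e-04,
        7.99092872e+01, -7.22579067e+00]), 'qd': array([ 0.10219719,  0.0186924 ,  0.04456395, -0.04869787,  0.06657232,
       -0.01380323]), 'joint_torque': array([-1.61774176e-05, -4.94610786e+01, -3.87379932e+01,  7.00779073e-02,
        5.71167050e-02, -1.16433202e-04]), 'tool_pos': array([0.18434723, 0.59656976, 0.22943353]), 'orientation': array([-1.79890288e+02, -1.36354704e-02,  1.62822607e+02]), 'ft_force': array([0.45421862, 0.13523783, 0.12601647]), 'moment': array([-0.02284062,  0.0001763 , -0.02015352]), 'gripper_width': 0.08691092962246412}
scene {'fov_y': 57.13121903108075, 'cx': 318.41931391924066, 'cy': 204.36843688905722, 'camera_from_world': array([[-0.63638055,  0.771328  , -0.00853929,  0.38296522],
       [ 0.56569078,  0.45913727, -0.68497219, -0.28475586],
       [-0.52441752, -0.44073358, -0.72851917,  1.16074486],
       [ 0.        ,  0.        ,  0.        ,  1.        ]])}
top {'fov_y': 57.89612562192195, 'cx': 323.43861145243767, 'cy': 193.34537738533504, 'camera_from_world': array([[ 0.02741734, -0.99922611,  0.02820413, -0.02016513],
       [-0.98042684, -0.03238307, -0.19420233,  0.60191184],
       [ 0.19496538, -0.02232758, -0.98055595,  0.71373837],
       [ 0.        ,  0.        ,  0.        ,  1.        ]])}
wrist {'fov_y': 62.969342819020575, 'cx': 321.9780274512585, 'cy': 202.37761348663335, 'tool_from_camera': array([[-5.74968724e-04, -9.67467192e-01, -2.52995853e-01,
         6.92897969e-02],
       [ 9.99999198e-01, -8.41855338e-04,  9.46652503e-04,
         3.74516281e-04],
       [-1.12884115e-03, -2.52995105e-01,  9.67466900e-01,
        -1.53883103e-01],
       [ 0.00000000e+00,  0.00000000e+00,  0.00000000e+00,
         1.00000000e+00]])}
```

View pics/scene0.png

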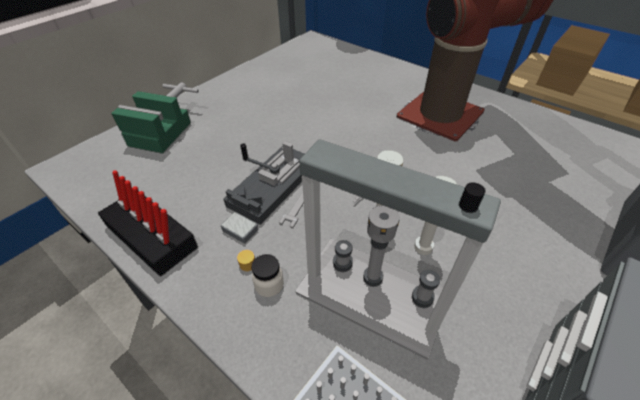

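View pics/top0.png

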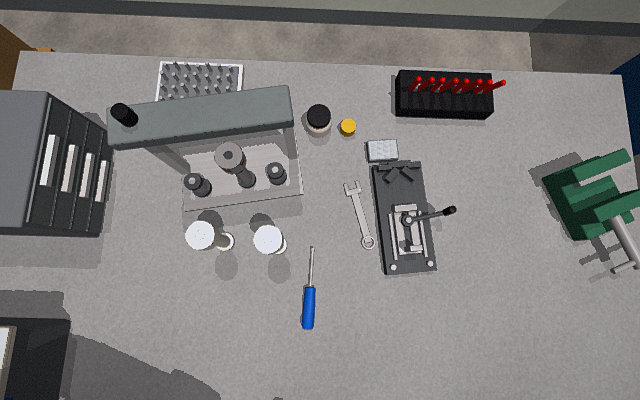

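View pics/wrist0.png

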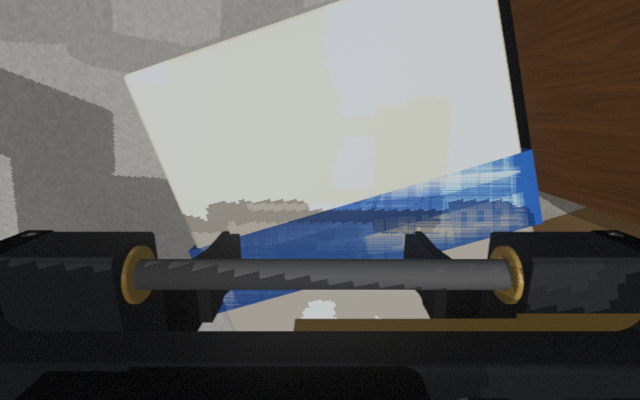

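Run:
```python
from h import *
T=np.load("top0.npz");S=np.load("scene0.npz")
W={"top":cloud("top",T["d"],T["T"]),"scene":cloud("scene",S["d"],S["T"])}
np.savez("W.npz",**W)
# plain surface check
t=W["top"]; print("bench z top",np.median(t[300:380,400:500,2])); 
optics.camera("top");optics.camera("scene")
for n in ["top","scene"]:
  im=(T if n=="top" else S)["im"].copy()
  for q in ["mill","light","fixture","bracket","lever","lever_grip","stop_tab","jaw_face","holder_a","wrench","insert_box","driver"]:
    for r in spotter.cut_out(n,q)[:3]:
      m=r["region"]; P=W[n][m]; P=P[np.isfinite(P).all(1)]
      print(n,q,round(r["confidence"],2),np.round(r["uv"]),m.sum(),"med",np.round(np.median(P,0),3),"zmax",np.round(np.percentile(P[:,2],98),3))
      np.save(f"m_{n}_{q}_{int(r['uv'][0])}.npy",m)
```

```text
bench z top 0.00018948663267781551
top mill 0.84 [232. 163.] 1003 med [0.631 0.166 0.199] zmax 0.202
top mill 0.84 [209. 236.] 1155 med [0.496 0.205 0.189] zmax 0.192
top mill 0.63 [269. 237.] 730 med [0.492 0.093 0.19 ] zmax 0.192
top light 0.85 [220. 136.] 13930 med [0.656 0.188 0.312] zmax 0.344
top fixture 0.85 [402. 213.] 5922 med [ 0.56  -0.178  0.031] zmax 0.087
top bracket 0.56 [400. 234.] 937 med [ 0.527 -0.178  0.038] zmax 0.089
top bracket 0.16 [308. 304.] 596 med [0.37  0.021 0.023] zmax 0.027
top lever 0.73 [425. 217.] 420 med [ 0.562 -0.226  0.055] zmax 0.097
top lever_grip 0.69 [424. 218.] 324 med [ 0.56  -0.217  0.055] zmax 0.097
top lever_grip 0.21 [232. 162.] 1055 med [0.632 0.166 0.199] zmax 0.202
top stop_tab 0.71 [404. 228.] 949 med [ 0.53  -0.179  0.039] zmax 0.089
top jaw_face 0.84 [403. 234.] 800 med [ 0.528 -0.179  0.039] zmax 0.089
top jaw_face 0.22 [235. 162.] 972 med [0.631 0.166 0.199] zmax 0.202
top holder_a 0.79 [198. 188.] 443 med [0.61  0.264 0.082] zmax 0.087
top holder_a 0.61 [275. 174.] 366 med [0.642 0.101 0.069] zmax 0.072
top holder_a 0.56 [401.
[... 845 characters left out ...]
5.] 636 med [ 0.522 -0.178  0.04 ] zmax 0.089
scene lever 0.61 [258. 162.] 296 med [ 0.566 -0.228  0.056] zmax 0.097
scene lever_grip 0.6 [259. 164.] 322 med [ 0.565 -0.231  0.055] zmax 0.097
scene jaw_face 0.87 [282. 169.] 633 med [ 0.52  -0.178  0.04 ] zmax 0.089
scene jaw_face 0.16 [380. 235.] 1609 med [0.651 0.178 0.173] zmax 0.201
scene holder_a 0.92 [339. 254.] 529 med [0.658 0.109 0.053] zmax 0.072
scene holder_a 0.67 [425. 294.] 733 med [0.627 0.273 0.059] zmax 0.087
scene holder_a 0.57 [246. 258.] 272 med [ 0.778 -0.049  0.029] zmax 0.032
scene wrench 0.6 [294. 214.] 300 med [ 0.613 -0.076  0.007] zmax 0.227
scene insert_box 0.97 [237. 226.] 706 med [ 0.725 -0.128  0.022] zmax 0.025
```

Run:
```python
from h import *
W=np.load("W.npz"); t=W["top"].reshape(-1,3); s=W["scene"].reshape(-1,3)
def sel(P,x0,x1,y0,y1,z0,z1):
    return P[(P[:,0]>x0)&(P[:,0]<x1)&(P[:,1]>y0)&(P[:,1]<y1)&(P[:,2]>z0)&(P[:,2]<z1)]
for n,P in [("top",t),("scene",s)]:
    print("====",n)
    for nm,c,z0,z1 in [("mill",(0.632,0.166),.196,.21),("w1",(.496,.215),.185,.2),("w2",(.492,.093),.185,.2),("ha",(.61,.264),.075,.095),("hb",(.642,.101),.062,.08),("grip",(.575,-.255),.085,.11),("jar",(.765,.014),.06,.08)]:
        a=sel(P,c[0]-.05,c[0]+.05,c[1]-.05,c[1]+.05,z0,z1)
        if len(a)<5: print(nm,len(a)); continue
        (cx,cy),rad=cv2.minEnclosingCircle(a[:,:2].astype(np.float32))
        print(nm,len(a),"mean",a.mean(0).round(4),"enc",round(cx,4),round(cy,4),round(rad,4))
    b=sel(P,.35,.75,-.3,-.08,.026,.0345)
    r=cv2.minAreaRect(b[:,:2].astype(np.float32)); print("base",r, len(b))
    tb=sel(P,.42,.56,-.25,-.12,.084,.093); r=cv2.minAreaRect(tb[:,:2].astype(np.float32)); print("tab",tb.mean(0),r)
    l=sel(P,.45,.8,0,.45,.275,.33); r=cv2.minAreaRect(l[:,:2].astype(np.float32)); print("bar",r,np.median(l[:,2]))
    l=sel(P,.5,.8,0,.33,.007,.0135); r=cv2.minAreaRect(l[:,:2].astype(np.float32)); print("plate",r)
# heights map crop of fixture
b=sel(t,.35,.75,-.3,-.08,.02,.12)
im=np.zeros((400,250,3),np.uint8)
for p in b:
    i=int((.75-p[0])*1000);j=int((-.08-p[1])*1000)
    if 0<=i<400 and 0<=j<250: cv2.circle(im,(j,i),1,cv2.applyColorMap(np.uint8([[min(255,int((p[2]-.02)*3500))]]),cv2.COLORMAP_JET)[0,0].tolist(),-1)
im=cv2.resize(im,None,fx=1.5,fy=1.5)
T=np.load("top0.npz")["im"][130:290,340:480]; T=cv2.resize(T,None,fx=3,fy=3)
o=np.zeros((600,800,3),np.uint8); o[:600,:375]=im[:600]; o[:480,380:800]=T[:480,:420]
cv2.imwrite("pics/fix.png",o)
```

```text
==== top
mill 621 mean [0.6375 0.1712 0.1998] enc 0.6382 0.1714 0.0259
w1 694 mean [0.4968 0.2105 0.1899] enc 0.497 0.211 0.0258
w2 674 mean [0.4932 0.0948 0.19  ] enc 0.4935 0.0953 0.0257
ha 282 mean [0.6184 0.2734 0.0847] enc 0.6302 0.2814 0.0369
hb 231 mean [0.6494 0.1015 0.0699] enc 0.6624 0.0909 0.0368
grip 55 mean [ 0.5707 -0.2641  0.0942] enc 0.5709 -0.2655 0.0081
jar 452 mean [0.7744 0.0141 0.0692] enc 0.7758 0.0142 0.0268
base ((0.5836765766143799, -0.17903399467468262), (0.2868026793003082, 0.11284582316875458), 7.691765785217285) 3581
tab [ 0.49126321 -0.19005212  0.08779476] ((0.49162712693214417, -0.19085153937339783), (0.01186494342982769, 0.026724882423877716), 7.762568950653076)
bar ((0.6642176508903503, 0.18892042338848114), (0.060468535870313644, 0.26933911442756653), 10.426926612854004) 0.31461413411379724
plate ((0.626994788646698, 0.14944003522396088), (0.22895027697086334, 0.3346341848373413), 10.349456787109375)
==== scene
mill 571 mean [0.6423 0.1737 0.2   ] enc 0.6399 0.1728 0.0262
w1 65 mean [0.4813 0.2085 0.1902] enc 0.485 0.2095 0.0184
w2 251 mean [0.4914 0.0959 0.1902] enc 0.4922 0.0961 0.0258
ha 323 mean [0.62   0.2721 0.0842] enc 0.6304 0.2835 0.0345
hb 240 mean [0.6524 0.1057 0.0695] enc 0.6508 0.1038 0.0188
grip 40 mean [ 0.5748 -0.2617  0.093 ] enc 0.5757 -0.2606 0.0065
jar 584 mean [0.7802 0.0177 0.0694] enc 0.7782 0.0156 0.0269
base ((0.5881589651107788, -0.17766883969306946), (0.29076579213142395, 0.11171096563339233), 7.228849411010742) 1491
tab [ 0.49474094 -0.18817365  0.08765621] ((0.49391764402389526, -0.1895437240600586), (0.013048393651843071, 0.026175418868660927), 4.871286869049072)
bar ((0.667576253414154, 0.19042794406414032), (0.061784304678440094, 0.26925215125083923), 10.38183307647705) 0.31464269899784886
plate ((0.6433619856834412, 0.1546718329191208), (0.23066973686218262, 0.31842315196990967), 16.61837387084961)
```

View pics/fix.png

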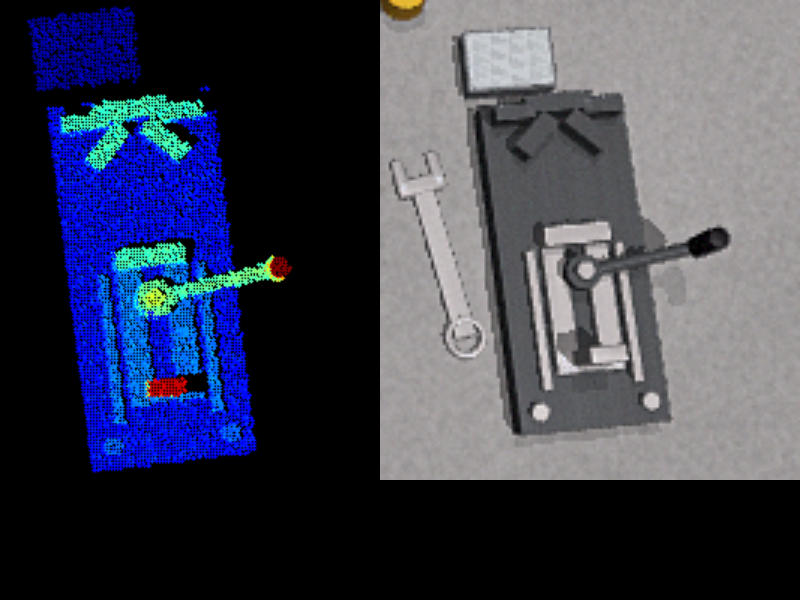

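```bash
cat >> h.py <<'E'
LY=10.4; FY=7.6
def Rt(yaw_az,tilt):
    "tool: z leans forward along azimuth by tilt from down; tool x to the rear"
    a,t=np.radians([yaw_az,tilt]); l=np.array([np.cos(a),np.sin(a),0]); z=np.array([0,0,1.])
    tz=np.sin(t)*l-np.cos(t)*z; tx=-np.cos(t)*l-np.sin(t)*z
    return R.from_matrix(np.stack([tx,np.cross(tz,tx),tz],1))
def cmd(tcp,Rg,verbose=True):
    p,r=pose(); d=r.inv().apply(np.asarray(tcp)-p)/0.6; w=(r.inv()*Rg).as_rotvec()/np.pi
    print("delta",np.round(d,4).tolist(),"rot",np.round(w,4).tolist(),"dist mm",round(np.linalg.norm(d)*600,1),"deg",round(np.linalg.norm(w)*180,1))
def grasp_to_tcp(g,Rg): return np.asarray(g)+Rg.apply([0,0,.011])
E
python3 - <<'E'
from h import *
Rg=Rt(LY,30); G=np.array([.639,.172,.182]); b=Rg.apply([0,0,-1])
cmd(grasp_to_tcp(G+.2*b,Rg),Rg); print(grasp_to_tcp(G+.2*b,Rg),Rg.as_euler('xyz',degrees=True))
E
```

```text
delta [-0.7932, -0.5262, -0.1919] rot [-0.0401, -0.1634, -0.1497] dist mm 582.6 deg 40.5
[0.5460525  0.15494094 0.3456788 ] [ 180.    30.  -169.6]
```

```bash
python3 -m inch '{"delta_pos":[[0,0,-0.16],[0,0,-0.19],[-0.793,-0.526,-0.192],[-0.793,-0.526,-0.192],[-0.793,-0.526,-0.192],[-0.793,-0.526,-0.192],[-0.793,-0.526,-0.192],[-0.793,-0.526,-0.192],[-0.793,-0.526,-0.192],[-0.793,-0.526,-0.192]],"rot":[[0,0,0],[0,0,0],[-0.04,-0.163,-0.15],[-0.04,-0.163,-0.15],[-0.04,-0.163,-0.15],[-0.04,-0.163,-0.15],[-0.04,-0.163,-0.15],[-0.04,-0.163,-0.15],[-0.04,-0.163,-0.15],[-0.04,-0.163,-0.15]],"fingers":[-1,-1,-1,-1,-1,-1,-1,-1,-1,-1]}' 40
python3 - <<'E'
from h import *
Rg=Rt(LY,30); G=np.array([.639,.172,.182]); b=Rg.apply([0,0,-1])
cmd(grasp_to_tcp(G+.2*b,Rg),Rg)
E
```

```text
clock: 2.45
tool_pos: [0.4381, 0.2861, 0.3418]
orientation: [180.0, 30.0, -169.5]
ft_force: [0.3, 0.9, -0.7]
gripper_width: 0.087
delta [-0.1218, -0.2479, 0.063] rot [0.0004, 0.0002, 0.0006] dist mm 170.0 deg 0.1
```

```bash
python3 -m inch '{"delta_pos":[[-0.122,-0.248,0.063],[-0.122,-0.248,0.063],[-0.122,-0.248,0.063],[-0.122,-0.248,0.063],[-0.122,-0.248,0.063]],"rot":[[0,0,0],[0,0,0],[0,0,0],[0,0,0],[0,0,0]],"fingers":[-1,-1,-1,-1,-1]}'
python3 - <<'E'
from h import *
T=world_cam("wrist"); im,d=optics.camera("wrist"); cv2.imwrite("pics/w1.png",im)
P=cloud("wrist",d,T).reshape(-1,3)
r=spotter.cut_out("wrist","mill")
for q in r: print(q["confidence"],q["uv"],q["region"].sum())
def sel(x0,x1,y0,y1,z0,z1):
    return P[(P[:,0]>x0)&(P[:,0]<x1)&(P[:,1]>y0)&(P[:,1]<y1)&(P[:,2]>z0)&(P[:,2]<z1)]
a=sel(.58,.7,.11,.23,.194,.207); print(len(a),a.mean(0) if len(a) else 0, cv2.minEnclosingCircle(a[:,:2].astype(np.float32)) if len(a) else 0)
print(pose()[0])
E
```

```text
clock: 2.95
tool_pos: [0.5476, 0.1518, 0.3457]
orientation: [-180.0, 30.0, -169.8]
ft_force: [-0.8, 0.1, -0.5]
gripper_width: 0.087
0.87 [257.1, 25.8] 3909
0.77 [400.9, 47.5] 5134
1490 [0.63657523 0.17151164 0.19956614] ((0.6397243738174438, 0.1723572015762329), 0.026041174307465553)
[0.5460339  0.15450698 0.34546121]
```

View pics/w1.png

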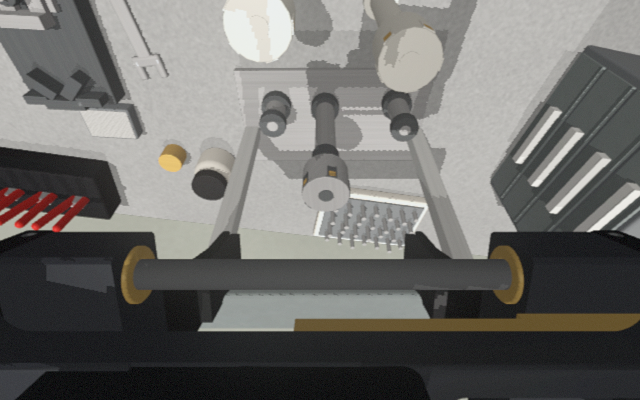

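The wrist view shows the steel cutter's head at about (326,190), centred between the fingers. The white look-alikes are at (257,26) and (410,50), clear of the approach.

Run:
```python
from h import *
Rg=Rt(LY,30); G=np.array([.6397,.1724,.181])
cmd(grasp_to_tcp(G,Rg),Rg); print(grasp_to_tcp(G,Rg))
```

```text
delta [-0.0007, 0.0008, 0.3352] rot [0.0003, -0.0001, 0.0001] dist mm 201.1 deg 0.1
[0.64510964 0.17339286 0.17147372]
```

```bash
python3 -m inch '{"delta_pos":[[0,0,0.06],[0,0,0.12],[0,0,0.18],[0,0,0.22],[0,0,0.26],[0,0,0.29],[0,0,0.31],[0,0,0.325],[0,0,0.335],[0,0,0.335]],"rot":[[0,0,0],[0,0,0],[0,0,0],[0,0,0],[0,0,0],[0,0,0],[0,0,0],[0,0,0],[0,0,0],[0,0,0]],"fingers":[-1,-1,-1,-1,-1,-1,-1,-1,-1,-1]}'
python3 - <<'E'
from h import *
im,d=optics.camera("wrist"); cv2.imwrite("pics/w2.png",im)
im,d=optics.camera("scene"); cv2.imwrite("pics/s2.png",im[100:350,200:520])
Rg=Rt(LY,30); G=np.array([.6397,.1724,.181]);cmd(grasp_to_tcp(G,Rg),Rg)
E
```

```text
clock: 4.05
tool_pos: [0.6447, 0.1732, 0.1711]
orientation: [179.9, 30.0, -169.6]
ft_force: [-0.1, -0.1, 0.4]
gripper_width: 0.0871
delta [0.0003, 0.0006, 0.0011] rot [0.0003, 0.0002, 0.0001] dist mm 0.8 deg 0.1
```

View pics/w2.png

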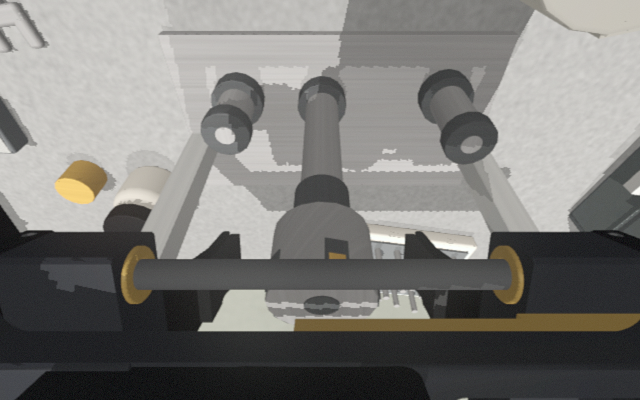

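View pics/s2.png

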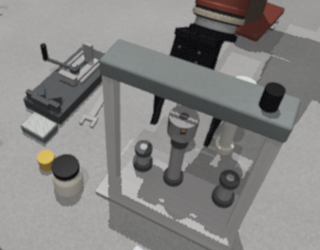

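The head sits centred between the open fingers at (322,250) in the wrist view. Next I close the gripper on it.

```bash
python3 -m inch '{"delta_pos":[[0,0,0],[0,0,0],[0,0,0],[0,0,0],[0,0,0],[0,0,0],[0,0,0],[0,0,0],[0,0,0],[0,0,0]],"rot":[[0,0,0],[0,0,0],[0,0,0],[0,0,0],[0,0,0],[0,0,0],[0,0,0],[0,0,0],[0,0,0],[0,0,0]],"fingers":[-0.6,-0.4,-0.3,-0.2,-0.1,0,0.3,1,1,1]}' 40
python3 - <<'E'
from h import *
T=world_cam("wrist");im,d=optics.camera("wrist"); cv2.imwrite("pics/w3.png",im)
p,r=pose(); print(p)
for dz in (.02,.08): 
    g=p+np.array([0,0,dz]); cmd(g,r)
# withdraw: axis 0.14 m
l=np.array([np.cos(np.radians(LY)),np.sin(np.radians(LY)),0])
cmd(p+[0,0,.02],r); cmd(p+[0,0,.02]-.07*l+np.array([0,0,.1]),r); cmd(p+[0,0,.2]-.08*l,r);cmd(p+[0,0,.24]-.08*l,r)
E
```

```text
clock: 5.15
tool_pos: [0.645, 0.173, 0.1722]
orientation: [180.0, 30.0, -169.6]
ft_force: [-0.9, -0.4, 1.1]
gripper_width: 0.0491
[0.64500939 0.17303049 0.17216173]
delta [-0.0167, 0.0, -0.0289] rot [0.0, 0.0, 0.0] dist mm 20.0 deg 0.0
delta [-0.0667, 0.0001, -0.1154] rot [0.0, 0.0, 0.0] dist mm 80.0 deg 0.0
delta [-0.0167, 0.0, -0.0289] rot [0.0, 0.0, 0.0] dist mm 20.0 deg 0.0
delta [0.0009, 0.0002, -0.2315] rot [0.0, 0.0, 0.0] dist mm 138.9 deg 0.0
delta [-0.0514, 0.0003, -0.3553] rot [0.0, 0.0, 0.0] dist mm 215.4 deg 0.0
delta [-0.0848, 0.0004, -0.413] rot [0.0, 0.0, 0.0] dist mm 253.0 deg 0.0
```

View pics/w3.png

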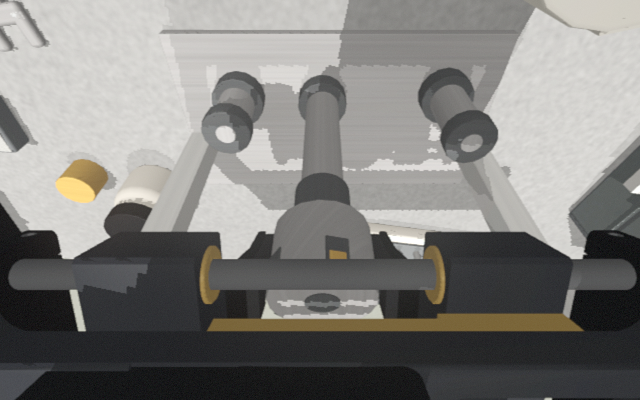

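Gripped at 49 mm opening; the cutter is still upright. Next is a small lift, then out along the tool axis.

```bash
python3 -m inch '{"delta_pos":[[-0.002,0,-0.003],[-0.004,0,-0.007],[-0.004,0,-0.01],[-0.004,0,-0.02],[-0.004,0,-0.035],[-0.004,0,-0.055],[-0.004,0,-0.075],[-0.004,0,-0.09],[-0.004,0,-0.1],[-0.004,0,-0.1]],"rot":[[0,0,0],[0,0,0],[0,0,0],[0,0,0],[0,0,0],[0,0,0],[0,0,0],[0,0,0],[0,0,0],[0,0,0]],"fingers":[1,1,1,1,1,1,1,1,1,1]}' 40
python3 - <<'E'
from h import *
T=world_cam("wrist");im,d=optics.camera("wrist"); cv2.imwrite("pics/w4.png",im)
E
```

```text
clock: 6.2
tool_pos: [0.6178, 0.168, 0.2271]
orientation: [180.0, 30.2, -169.6]
ft_force: [-0.2, -1.0, -6.8]
gripper_width: 0.0495
```

View pics/w4.png

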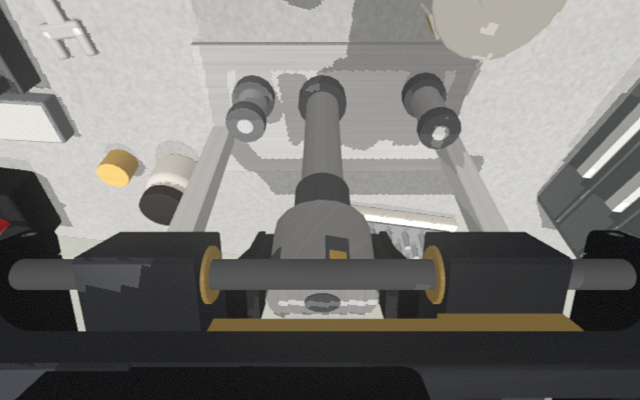

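```bash
python3 -m inch '{"delta_pos":[[0,0,-0.015],[0,0,-0.04],[0,0,-0.07],[-0.01,0,-0.1],[-0.025,0,-0.135],[-0.045,0,-0.175],[-0.065,0,-0.21],[-0.085,0,-0.245],[-0.1,0,-0.265],[-0.1,0,-0.27]],"rot":[[0,0,0],[0,0,0],[0,0,0],[0,0,0],[0,0,0],[0,0,0],[0,0,0],[0,0,0],[0,0,0],[0,0,0]],"fingers":[1,1,1,1,1,1,1,1,1,1]}' 40
python3 - <<'E'
from h import *
W=np.load("W.npz"); t=W["top"].reshape(-1,3); s=W["scene"].reshape(-1,3)
from scipy.optimize import minimize
# fixture fit: base block points z .026-.034
for n,P in (("top",t),("scene",s)):
    for dz in (0,):
        b=P[(P[:,0]>.38)&(P[:,0]<.72)&(P[:,1]>-.27)&(P[:,1]<-.1)&(P[:,2]>.0275)&(P[:,2]<.034)][:,:2]
        def loss(v):
            a=np.radians(v[2]); d=b-v[:2]; x=d@[np.cos(a),np.sin(a)]; y=d@[-np.sin(a),np.cos(a)]
            # occupancy: penalise points outside, reward tight edges by free rectangle size
            ex=np.maximum(np.abs(x+.0725)-.1225,0); ey=np.maximum(np.abs(y)-.055,0)
            return np.minimum(ex+ey,.006).sum()*1e3
        best=min((minimize(loss,[.64+i*.004,-.17+j*.004,7.5],method="Nelder-Mead",options=dict(xatol=1e-5,fatol=1e-4,initial_simplex=[[.64+i*.004,-.17+j*.004,7.5],[.645+i*.004,-.17+j*.004,7.5],[.64+i*.004,-.165+j*.004,7.5],[.64+i*.004,-.17+j*.004,8.5]])) for i in (-1,0,1) for j in(-1,0,1)),key=lambda r:r.fun)
        print(n,best.x,best.fun,len(b))
        a=np.radians(best.x[2]); d=b-best.x[:2]; x=d@[np.cos(a),np.sin(a)]; y=d@[-np.sin(a),np.cos(a)]
        print(np.percentile(x,[.3,1,99,99.7]).round(4),np.percentile(y,[.3,1,99,99.7]).round(4))
E
```

```text
clock: 7.25
tool_pos: [0.5898, 0.1626, 0.3995]
orientation: [180.0, 30.4, -169.6]
ft_force: [0.5, -0.4, -5.6]
gripper_width: 0.0491
top [ 0.63533041 -0.17253019  7.0712405 ] 0.42124230413338737 3421
[-0.1944 -0.1933  0.0345  0.0466] [-0.0546 -0.0537  0.0543  0.0548]
scene [ 0.63759559 -0.17091879  7.47322062] 6.583717688373563 1434
[-0.1935 -0.1898  0.0492  0.0498] [-0.0553 -0.0543  0.0545  0.0552]
```

```bash
cat >> h.py <<'E'
FO=np.array([.636,-.172,0]); FY=7.3
fx=np.array([np.cos(np.radians(FY)),np.sin(np.radians(FY)),0]); fy=np.array([-fx[1],fx[0],0])
def F(x,y,z): return FO+x*fx+y*fy+np.array([0,0,z])
E
python3 - <<'E'
from h import *
p,r=pose(); print(p,r.as_euler('xyz',degrees=True))
Rg=Rt(FY,30)
cmd([.58,.0,.39],Rg); cmd([.59,-.12,.39],Rg)
g=F(-.012,0,0); g[2]=.30+.0095; cmd(grasp_to_tcp(g,Rg),Rg); print(grasp_to_tcp(g,Rg))
E
```

```text
[0.58976144 0.16258314 0.39945756] [ 179.97424471   30.37071146 -169.57287981]
delta [0.0641, -0.2635, -0.0194] rot [0.0089, 0.0021, 0.015] dist mm 163.2 deg 3.2
delta [0.0812, -0.4633, -0.0295] rot [0.0089, 0.0021, 0.015] dist mm 282.7 deg 3.2
delta [0.1148, -0.5618, 0.1246] rot [0.0089, 0.0021, 0.015] dist mm 352.1 deg 3.2
[ 0.62955269 -0.17282592  0.29997372]
```

```bash
python3 -m inch '{"delta_pos":[[0.01,-0.02,0],[0.025,-0.06,-0.005],[0.04,-0.12,-0.01],[0.055,-0.19,-0.015],[0.064,-0.26,-0.02],[0.07,-0.33,-0.023],[0.075,-0.4,-0.026],[0.08,-0.46,-0.03],[0.07,-0.51,-0.01],[0.07,-0.54,0.0]],"rot":[[0,0,0],[0,0,0],[0.009,0.002,0.015],[0.009,0.002,0.015],[0.009,0.002,0.015],[0.009,0.002,0.015],[0.009,0.002,0.015],[0.009,0.002,0.015],[0.009,0.002,0.015],[0.009,0.002,0.015]],"fingers":[1,1,1,1,1,1,1,1,1,1]}' 40
python3 - <<'E'
from h import *
T=world_cam("wrist");im,d=optics.camera("wrist"); cv2.imwrite("pics/w5.png",im)
im,d=optics.camera("scene"); cv2.imwrite("pics/s5.png",im)
Rg=Rt(FY,30)
for z in (.31,.2155,.2025):
    g=F(-.012,0,0); g[2]=z; cmd(grasp_to_tcp(g,Rg),Rg); print(grasp_to_tcp(g,Rg))
E
```

```text
clock: 8.25
tool_pos: [0.6126, -0.1655, 0.3755]
orientation: [180.0, 29.9, -172.9]
ft_force: [-0.2, 0.3, -6.1]
gripper_width: 0.0493
delta [0.0369, -0.0164, 0.1198] rot [-0.0001, -0.0016, -0.0012] dist mm 75.9 deg 0.4
[ 0.62955269 -0.17282592  0.30047372]
delta [0.1149, -0.0166, 0.2566] rot [-0.0001, -0.0016, -0.0012] dist mm 169.0 deg 0.4
[ 0.62955269 -0.17282592  0.20597372]
delta [0.1257, -0.0167, 0.2755] rot [-0.0001, -0.0016, -0.0012] dist mm 181.9 deg 0.4
[ 0.62955269 -0.17282592  0.19297372]
```

View pics/w5.png

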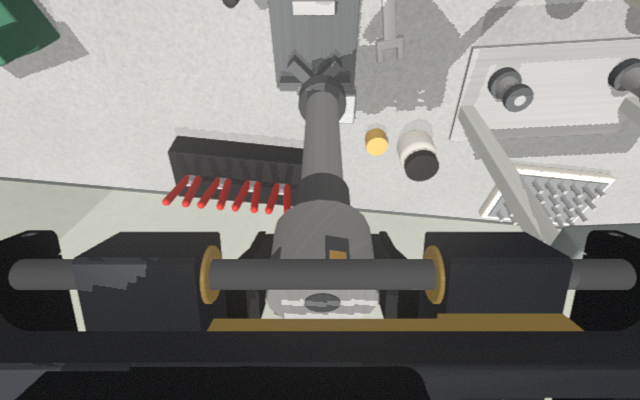

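View pics/s5.png

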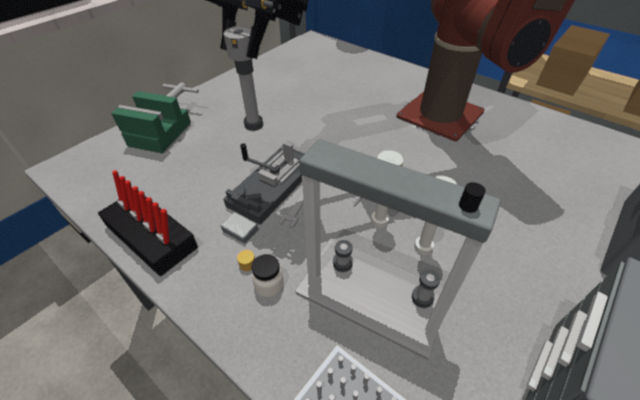

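The cutter hangs upright in the grip, with its flange at wrist pixel (322,98), above the fixture's V. I lower to about 20 mm above the base and look again.

```bash
python3 -m inch '{"delta_pos":[[0.01,-0.006,0.03],[0.023,-0.012,0.08],[0.037,-0.0165,0.12],[0.055,-0.0165,0.15],[0.072,-0.0165,0.18],[0.088,-0.0165,0.21],[0.1,-0.0165,0.23],[0.107,-0.0165,0.243],[0.11,-0.0165,0.248],[0.11,-0.0165,0.248]],"rot":[[0,0,0],[0,0,0],[0,-0.0016,-0.0012],[0,-0.0016,-0.0012],[0,-0.0016,-0.0012],[0,-0.0016,-0.0012],[0,-0.0016,-0.0012],[0,-0.0016,-0.0012],[0,-0.0016,-0.0012],[0,-0.0016,-0.0012]],"fingers":[1,1,1,1,1,1,1,1,1,1]}' 40
python3 - <<'E'
from h import *
T=world_cam("wrist");im,d=optics.camera("wrist"); cv2.imwrite("pics/w6.png",im)
np.savez("w6.npz",d=d,T=T,im=im)
P=cloud("wrist",d,T).reshape(-1,3)
im,ds=optics.camera("scene"); cv2.imwrite("pics/s6.png",cv2.resize(im[80:280,180:400],None,fx=3,fy=3)); np.savez("s6.npz",d=ds,im=im)
for z0,z1 in ((.0275,.034),(.049,.055)):
    b=P[(P[:,0]>.38)&(P[:,0]<.72)&(P[:,1]>-.27)&(P[:,1]<-.1)&(P[:,2]>z0)&(P[:,2]<z1)]
    q=(b-FO)@np.stack([fx,fy],1); print(len(q),np.percentile(q[:,0],[1,99]),np.percentile(q[:,1],[1,99]))
E
```

```text
clock: 9.35
tool_pos: [0.6296, -0.1727, 0.212]
orientation: [-180.0, 30.0, -172.7]
ft_force: [-0.0, -1.1, -5.1]
gripper_width: 0.0495
9586 [-0.07777916  0.03562979] [-0.05436753  0.05378886]
4274 [-0.08411115  0.04585589] [-0.07681807  0.04389958]
```

View pics/w6.png

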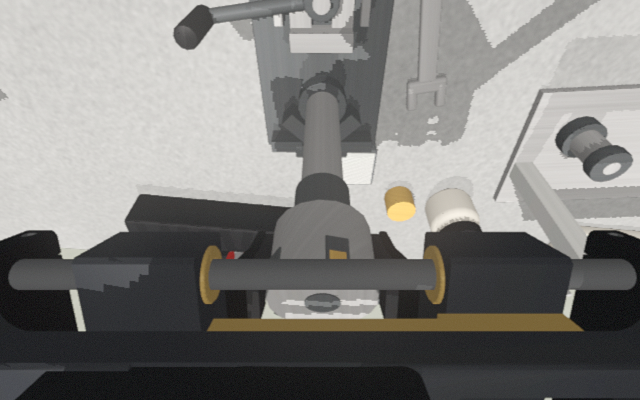

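View pics/s6.png

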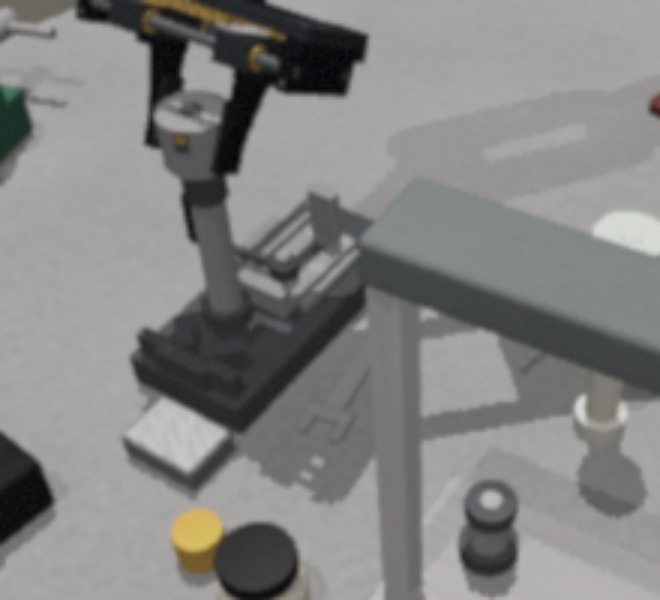

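```bash
python3 - <<'E'
from h import *
w=np.load("w6.npz"); P=cloud("wrist",w["d"],w["T"]).reshape(-1,3)
q=P-F(-.012,0,0); x=q@fx; y=q@fy; z=P[:,2]
for z0 in (.053,.06,.08,.1,.12,.14,.16):
    m=(abs(x)<.03)&(abs(y)<.004)&(abs(z-z0)<.006); m2=(abs(x)<.03)&(abs(y)<.03)&(abs(z-z0)<.006)
    print(z0,m.sum(),"front x",np.median(x[m]).round(4) if m.sum() else None,"y",np.percentile(y[m2],[2,98]).round(4) if m2.sum() else None)
E
python3 -m inch '{"delta_pos":[[0.002,0,0.004],[0.005,0,0.009],[0.008,0,0.014],[0.011,0,0.019],[0.013,0,0.0225],[0.014,0,0.0245],[0.014,0,0.0245],[0.014,0,0.0245]],"rot":[[0,0,0],[0,0,0],[0,0,0],[0,0,0],[0,0,0],[0,0,0],[0,0,0],[0,0,0]],"fingers":[1,1,1,1,1,1,1,1]}' 40
```

```text
0.053 48 front x -0.0191 y [-0.0292  0.0293]
0.06 134 front x -0.0186 y [-0.0179  0.0188]
0.08 82 front x -0.0123 y [-0.0116  0.0124]
0.1 95 front x -0.0123 y [-0.0118  0.0125]
0.12 109 front x -0.0123 y [-0.0117  0.0124]
0.14 143 front x -0.0121 y [-0.0119  0.0124]
0.16 163 front x -0.0122 y [-0.0113  0.0122]
clock: 10.25
tool_pos: [0.6304, -0.1732, 0.1964]
orientation: [-179.9, 30.1, -172.7]
ft_force: [0.3, -0.1, -5.5]
gripper_width: 0.049
```

```bash
python3 -m inch '{"delta_pos":[[0.0005,0,0.001],[0.001,0,0.002],[0.0016,0,0.0028],[0.0016,0,0.0028]],"rot":[[0,0,0],[0,0,0],[0,0,0],[0,0,0]],"fingers":[1,1,1,1]}' 40; python3 -m inch '{"delta_pos":[[0.0004,0,0.0007],[0.0008,0,0.0014],[0.0008,0,0.0014]],"rot":[[0,0,0],[0,0,0],[0,0,0]],"fingers":[1,1,1]}' 40
```

```text
clock: 10.65
tool_pos: [0.6303, -0.1731, 0.1944]
orientation: [-179.9, 30.1, -172.7]
ft_force: [-0.3, -0.7, -6.7]
gripper_width: 0.049
clock: 10.95
tool_pos: [0.6302, -0.1731, 0.1932]
orientation: [-179.9, 30.1, -172.7]
ft_force: [-0.0, 0.5, -6.4]
gripper_width: 0.0493
```

```bash
python3 -m inch '{"delta_pos":[[0.0004,0,0.0007],[0.0008,0,0.0014],[0.0008,0,0.0014]],"rot":[[0,0,0],[0,0,0],[0,0,0]],"fingers":[1,1,1]}' 40; python3 -m inch '{"delta_pos":[[0.0004,0,0.0007],[0.0004,0,0.0007]],"rot":[[0,0,0],[0,0,0]],"fingers":[1,1]}' 40
```

```text
clock: 11.25
tool_pos: [0.6303, -0.173, 0.1923]
orientation: [-179.9, 30.1, -172.7]
ft_force: [0.2, 0.2, -7.0]
gripper_width: 0.0491
clock: 11.45
tool_pos: [0.6305, -0.1731, 0.1922]
orientation: [-179.9, 30.1, -172.7]
ft_force: [-1.2, 0.6, -4.1]
gripper_width: 0.0491
```

```bash
python3 -m inch '{"delta_pos":[[0.0004,0,0.0007],[0.0004,0,0.0007]],"rot":[[0,0,0],[0,0,0]],"fingers":[1,1]}' 40; python3 -m inch '{"delta_pos":[[0.0003,0,0.0006],[0.0003,0,0.0006]],"rot":[[0,0,0],[0,0,0]],"fingers":[1,1]}' 40
```

```text
clock: 11.65
tool_pos: [0.6308, -0.1731, 0.1922]
orientation: [-179.9, 30.2, -172.7]
ft_force: [-1.0, 1.0, -2.6]
gripper_width: 0.0492
clock: 11.85
tool_pos: [0.631, -0.1731, 0.1923]
orientation: [-179.9, 30.2, -172.7]
ft_force: [-1.2, 0.3, -2.1]
gripper_width: 0.049
```

The cutter is seated: z stopped at 0.1922 and the force unloaded from about -6.5 N to -2 N. I open gradually.

```bash
python3 -m inch '{"delta_pos":[[0,0,0],[0,0,0],[0,0,0],[0,0,0],[0,0,0],[0,0,0],[0,0,0],[0,0,0],[0,0,0],[0,0,0]],"rot":[[0,0,0],[0,0,0],[0,0,0],[0,0,0],[0,0,0],[0,0,0],[0,0,0],[0,0,0],[0,0,0],[0,0,0]],"fingers":[-0.12,-0.16,-0.2,-0.3,-0.5,-0.7,-1,-1,-1,-1]}' 10
python3 - <<'E'
from h import *
T=world_cam("wrist");im,d=optics.camera("wrist"); cv2.imwrite("pics/w7.png",im)
P=cloud("wrist",d,T).reshape(-1,3)
q=P-F(-.012,0,0); x=q@fx; y=q@fy; z=P[:,2]
for z0 in (.06,.08,.1,.12,.14):
    m=(abs(x)<.03)&(abs(y)<.004)&(abs(z-z0)<.006); m2=(abs(x)<.03)&(abs(y)<.03)&(abs(z-z0)<.006)
    print(z0,m.sum(),"front x",np.median(x[m]).round(4) if m.sum() else None,"y",np.percentile(y[m2],[2,98]).round(4) if m2.sum() else None)
E
```

```text
clock: 12.85
tool_pos: [0.631, -0.1731, 0.1922]
orientation: [-179.9, 30.2, -172.7]
ft_force: [0.7, 0.1, 0.9]
gripper_width: 0.0858
0.06 80 front x -0.0115 y [-0.0124  0.0117]
0.08 94 front x -0.0115 y [-0.0125  0.0117]
0.1 115 front x -0.0115 y [-0.0126  0.0117]
0.12 149 front x -0.0115 y [-0.0124  0.0117]
0.14 167 front x -0.0116 y [-0.012   0.0115]
```

View pics/w7.png

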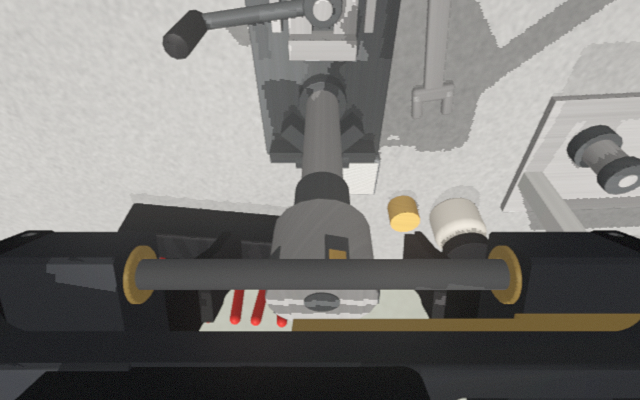

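The cutter stands free: its axis is at fixture (-10.5, 0) mm with no measurable lean. I retreat along the tool axis.

```bash
python3 -m inch '{"delta_pos":[[0,0,-0.01],[0,0,-0.025],[0,0,-0.05],[0,0,-0.09],[0,0,-0.13],[0,0,-0.17],[0,0,-0.21],[0,0,-0.25],[0,0,-0.27],[0,0,-0.27]],"rot":[[0,0,0],[0,0,0],[0,0,0],[0,0,0],[0,0,0],[0,0,0],[0,0,0],[0,0,0],[0,0,0],[0,0,0]],"fingers":[-1,-1,-1,-1,-1,-1,-1,-1,-1,-1]}'
python3 - <<'E'
from h import *
Rd=Rt(FY,0)
cmd(F(-.19,0,.22),Rd)
cmd(F(-.19,0,.10),Rd)
E
```

```text
clock: 13.9
tool_pos: [0.5504, -0.184, 0.3351]
orientation: [-179.7, 30.4, -172.6]
ft_force: [-0.2, -0.2, 0.2]
gripper_width: 0.0871
delta [0.2459, 0.0024, 0.0782] rot [-0.0017, 0.1688, 0.0] dist mm 154.8 deg 30.4
delta [0.3471, 0.0034, 0.2508] rot [-0.0017, 0.1688, 0.0] dist mm 256.9 deg 30.4
```

```bash
python3 -m inch '{"delta_pos":[[0.08,0,0.02],[0.16,0.0024,0.04],[0.246,0.0024,0.078],[0.246,0.0024,0.078],[0.246,0.0024,0.078],[0.246,0.0024,0.078],[0.246,0.0024,0.078],[0.246,0.0024,0.078]],"rot":[[0,0,0],[0,0.03,0],[0,0.08,0],[-0.0017,0.125,0],[-0.0017,0.169,0],[-0.0017,0.169,0],[-0.0017,0.169,0],[-0.0017,0.169,0]],"fingers":[1,1,1,1,1,1,1,1]}' 30
python3 - <<'E'
from h import *
T=world_cam("wrist");im,d=optics.camera("wrist"); cv2.imwrite("pics/w8.png",im)
P=cloud("wrist",d,T).reshape(-1,3); q=P-FO; x=q@fx; y=q@fy; z=P[:,2]
for z0,z1,n in ((.084,.093,"tab"),(.038,.048,"rail"),(.048,.056,"jaw/lever"),(.0275,.034,"base"),(.195,.23,"cutter")):
    m=(z>z0)&(z<z1)&(x>-.21)&(x<.06)&(abs(y)<.1)
    if m.sum(): print(n,m.sum(),np.percentile(x[m],[1,50,99]).round(4),np.percentile(y[m],[1,50,99]).round(4))
T=world_cam("top");im,d=optics.camera("top"); cv2.imwrite("pics/t8.png",cv2.resize(im[100:300,320:500],None,fx=3,fy=3))
P=cloud("top",d,T).reshape(-1,3);q=P-FO; x=q@fx; y=q@fy; z=P[:,2]
m=(z>.215)&(z<.225)&(abs(x)<.06)&(abs(y)<.06); print(m.sum(),cv2.minEnclosingCircle(np.stack([x,y],1)[m].astype(np.float32)))
E
```

```text
clock: 14.7
tool_pos: [0.447, -0.1958, 0.2196]
orientation: [179.9, 0.0, -172.7]
ft_force: [-0.3, -0.2, 0.4]
gripper_width: 0.031
tab 354 [-0.1497 -0.1444 -0.1379] [-0.0128 -0.0001  0.0126]
rail 795 [-0.1613 -0.1235 -0.0618] [-0.0351  0.0025  0.0351]
jaw/lever 641 [-0.1498 -0.0586 -0.0497] [-0.0243 -0.0007  0.0225]
base 5533 [-0.193  -0.1607 -0.0265] [-0.0535  0.0003  0.0535]
cutter 664 [-0.2021 -0.2003 -0.1893] [-0.0233 -0.0146  0.0249]
648 ((-0.013141531497240067, -0.00030289721325971186), 0.025736570358276367)
```

View pics/w8.png

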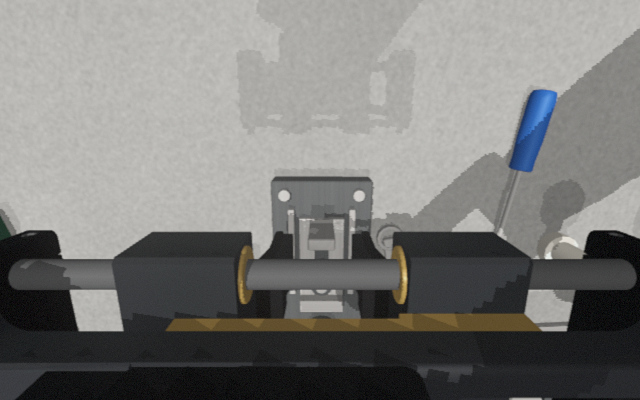

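View pics/t8.png

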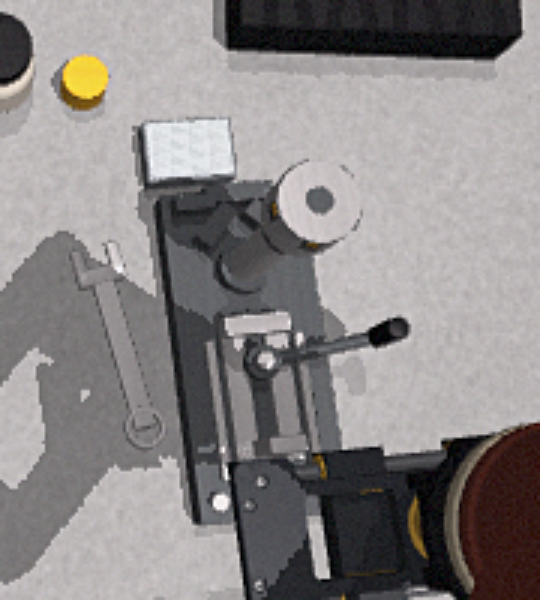

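The cutter stands upright in the top view, its head near (320,200) in the crop. The jaw is at fixture x -50 mm and the tab at -144 mm. I lower the closed fingers behind the tab.

```bash
python3 -m inch '{"delta_pos":[[0,0,0.05],[0,0,0.12],[0,0,0.19],[0,0,0.235],[0,0,0.255],[0,0,0.26],[0,0,0.26]],"rot":[[0,0,0],[0,0,0],[0,0,0],[0,0,0],[0,0,0],[0,0,0],[0,0,0]],"fingers":[1,1,1,1,1,1,1]}' 30
python3 - <<'E'
from h import *
cmd(F(-.175,0,.063),Rt(FY,0)); o=telemetry.get_obs(); print((o["tool_pos"]-FO)@np.stack([fx,fy],1))
im,d=optics.camera("wrist"); cv2.imwrite("pics/w9.png",im)
E
```

```text
clock: 15.5
tool_pos: [0.4476, -0.1969, 0.0656]
orientation: [-179.9, 0.2, -172.8]
ft_force: [-0.8, -0.0, 0.5]
gripper_width: 0.0004
delta [-0.0251, 0.0014, 0.0043] rot [-0.0004, 0.0009, -0.0004] dist mm 15.3 deg 0.2
[-0.19007403 -0.00080251]
```

View pics/w9.png

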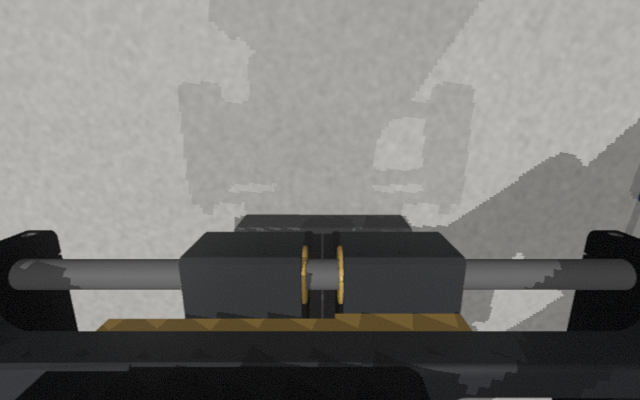

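```bash
python3 -m inch '{"delta_pos":[[-0.01,0.001,0],[-0.02,0.0014,0.002],[-0.03,0.0014,0.004],[-0.037,0.0014,0.004],[-0.042,0.0014,0.004],[-0.042,0.0014,0.004]],"rot":[[0,0,0],[0,0,0],[0,0,0],[0,0,0],[0,0,0],[0,0,0]],"fingers":[1,1,1,1,1,1]}' 30
python3 -m inch '{"delta_pos":[[-0.003,0,0],[-0.006,0,0],[-0.009,0,0],[-0.012,0,0],[-0.015,0,0],[-0.0165,0,0],[-0.0165,0,0]],"rot":[[0,0,0],[0,0,0],[0,0,0],[0,0,0],[0,0,0],[0,0,0],[0,0,0]],"fingers":[1,1,1,1,1,1,1]}' 30
python3 -c "
from h import *
o=telemetry.get_obs(); print((o['tool_pos']-FO)@np.stack([fx,fy],1),o['ft_force']@fx)"
```

```text
clock: 16.15
tool_pos: [0.4734, -0.1931, 0.0637]
orientation: [-179.9, 0.2, -172.7]
ft_force: [-0.4, 0.5, -0.4]
gripper_width: 0.0002
clock: 16.85
tool_pos: [0.4831, -0.1917, 0.0636]
orientation: [-179.9, 0.2, -172.7]
ft_force: [-2.8, 0.4, 0.3]
gripper_width: 0.0005
[-1.54162918e-01 -1.23216132e-04] -2.728964343855716
```

```bash
python3 -m inch '{"delta_pos":[[-0.003,0,0],[-0.006,0,0],[-0.009,0,0],[-0.012,0,0],[-0.015,0,0],[-0.018,0,0],[-0.021,0,0],[-0.0225,0,0],[-0.024,0,0],[-0.024,0,0]],"rot":[[0,0,0],[0,0,0],[0,0,0],[0,0,0],[0,0,0],[0,0,0],[0,0,0],[0,0,0],[0,0,0],[0,0,0]],"fingers":[1,1,1,1,1,1,1,1,1,1]}' 30
python3 - <<'E'
from h import *
o=telemetry.get_obs(); print((o['tool_pos']-FO)@np.stack([fx,fy],1),o['ft_force']@fx)
for n in ("top","scene"):
    T=world_cam(n);im,d=optics.camera(n)
    P=cloud(n,d,T).reshape(-1,3);q=P-FO; x=q@fx; y=q@fy; z=P[:,2]
    m=(z>.215)&(z<.226)&(abs(x)<.06)&(abs(y)<.06); print(n,m.sum(),cv2.minEnclosingCircle(np.stack([x,y],1)[m].astype(np.float32)))
    m=(z>.049)&(z<.055)&(x>-.06)&(x<-.02)&(abs(y)<.022); print("jaw",m.sum(),np.percentile(x[m],[2,50,98]) if m.sum() else 0)
cv2.imwrite("pics/s10.png",cv2.resize(im[80:280,180:400],None,fx=3,fy=3))
E
```

```text
clock: 17.85
tool_pos: [0.4969, -0.1899, 0.0636]
orientation: [-179.9, 0.1, -172.7]
ft_force: [-7.2, -0.6, 2.6]
gripper_width: 0.0004
[-1.40292494e-01 -1.19541130e-04] -7.254308235637713
top 652 ((-0.01058295089751482, -0.0005353931337594986), 0.025989843532443047)
jaw 134 [-0.04461479 -0.03812846 -0.02804935]
scene 322 ((-0.00825251080095768, 0.001631051884032786), 0.02650092914700508)
jaw 58 [-0.04238906 -0.03474262 -0.02767294]
```

View pics/s10.png

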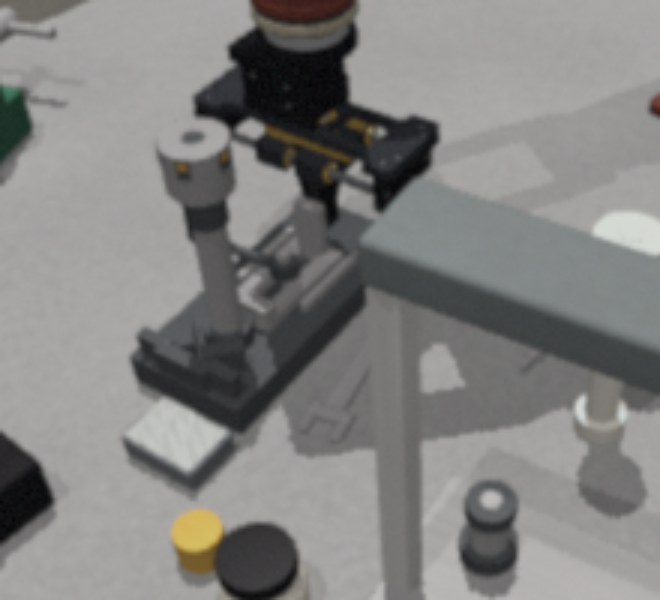

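The jaw has reached the flange and moved the cutter about 2.5 mm, still upright. I continue slowly.

```bash
python3 -m inch '{"delta_pos":[[-0.002,0,0],[-0.004,0,0],[-0.006,0,0],[-0.008,0,0],[-0.008,0,0]],"rot":[[0,0,0],[0,0,0],[0,0,0],[0,0,0],[0,0,0]],"fingers":[1,1,1,1,1]}' 30
python3 - <<'E'
from h import *
o=telemetry.get_obs(); print((o['tool_pos']-FO)@np.stack([fx,fy],1),o['ft_force']@fx)
for n in ("top",):
    T=world_cam(n);im,d=optics.camera(n)
    P=cloud(n,d,T).reshape(-1,3);q=P-FO; x=q@fx; y=q@fy; z=P[:,2]
    m=(z>.215)&(z<.226)&(abs(x)<.06)&(abs(y)<.06); print(n,m.sum(),cv2.minEnclosingCircle(np.stack([x,y],1)[m].astype(np.float32)))
E
```

```text
clock: 18.45
tool_pos: [0.5012, -0.1894, 0.0636]
orientation: [-179.9, 0.0, -172.7]
ft_force: [-6.8, -0.1, 3.7]
gripper_width: 0.0005
[-0.1359378  -0.00015329] -6.769238389743905
top 650 ((-0.006075803190469742, -0.00029724088381044567), 0.02603919804096222)
```

```bash
python3 -m inch '{"delta_pos":[[-0.002,0,0],[-0.0035,0,0],[-0.0035,0,0]],"rot":[[0,0,0],[0,0,0],[0,0,0]],"fingers":[1,1,1]}' 30
python3 -m inch '{"delta_pos":[[-0.001,0,0],[-0.002,0,0]],"rot":[[0,0,0],[0,0,0]],"fingers":[1,1]}' 30
```

```text
clock: 18.8
tool_pos: [0.5028, -0.1892, 0.0636]
orientation: [-179.9, -0.0, -172.7]
ft_force: [-7.0, -1.4, 3.2]
gripper_width: 0.0002
clock: 19.0
tool_pos: [0.5034, -0.1892, 0.0636]
orientation: [-179.9, -0.1, -172.7]
ft_force: [-6.7, -1.3, 3.8]
gripper_width: 0.0002
```

```bash
python3 -m inch '{"delta_pos":[[-0.001,0,0],[-0.002,0,0]],"rot":[[0,0,0],[0,0,0]],"fingers":[1,1]}' 30
```

```text
clock: 19.2
tool_pos: [0.504, -0.1891, 0.0636]
orientation: [-180.0, -0.2, -172.7]
ft_force: [-7.2, -1.8, 4.3]
gripper_width: 0.0004
```

```bash
python3 -m inch '{"delta_pos":[[-0.001,0,0],[-0.002,0,0]],"rot":[[0,0,0],[0,0,0]],"fingers":[1,1]}' 30
python3 - <<'E'
from h import *
o=telemetry.get_obs(); print((o['tool_pos']-FO)@np.stack([fx,fy],1),o['ft_force']@fx)
for n in ("top","scene"):
    T=world_cam(n);im,d=optics.camera(n)
    P=cloud(n,d,T).reshape(-1,3);q=P-FO; x=q@fx; y=q@fy; z=P[:,2]
    m=(z>.215)&(z<.226)&(abs(x)<.06)&(abs(y)<.06); print(n,m.sum(),cv2.minEnclosingCircle(np.stack([x,y],1)[m].astype(np.float32)))
E
```

```text
clock: 19.4
tool_pos: [0.5045, -0.189, 0.0636]
orientation: [-180.0, -0.3, -172.7]
ft_force: [-6.9, -1.1, 2.9]
gripper_width: 0.0002
[-1.32557429e-01 -1.20850973e-04] -6.982339167858662
top 643 ((-0.00334521709010005, -0.0007464615628123283), 0.025860119611024857)
scene 330 ((-0.0007801143219694495, 0.0011076631490141153), 0.026756150647997856)
```

```bash
python3 -m inch '{"delta_pos":[[-0.001,0,0],[-0.002,0,0]],"rot":[[0,0,0],[0,0,0]],"fingers":[1,1]}' 30
python3 -m inch '{"delta_pos":[[-0.001,0,0],[-0.002,0,0]],"rot":[[0,0,0],[0,0,0]],"fingers":[1,1]}' 30
```

```text
clock: 19.7
tool_pos: [0.5052, -0.1889, 0.0636]
orientation: [-180.0, -0.4, -172.7]
ft_force: [-7.3, -2.1, 4.2]
gripper_width: 0.0002
clock: 19.9
tool_pos: [0.5058, -0.1888, 0.0637]
orientation: [-180.0, -0.5, -172.7]
ft_force: [-7.2, -1.2, 4.2]
gripper_width: 0.0007
```

```bash
python3 -m inch '{"delta_pos":[[-0.001,0,0],[-0.002,0,0]],"rot":[[0,0,0],[0,0,0]],"fingers":[1,1]}' 30
```

```text
clock: 20.1
tool_pos: [0.5064, -0.1887, 0.0637]
orientation: [180.0, -0.6, -172.7]
ft_force: [-7.3, -0.5, 4.2]
gripper_width: 0.0007
```

```bash
python3 -m inch '{"delta_pos":[[-0.001,0,0],[-0.002,0,0]],"rot":[[0,0,0],[0,0,0]],"fingers":[1,1]}' 30
python3 -m inch '{"delta_pos":[[-0.001,0,0],[-0.002,0,0]],"rot":[[0,0,0],[0,0,0]],"fingers":[1,1]}' 30
```

```text
clock: 20.3
tool_pos: [0.5066, -0.1887, 0.0637]
orientation: [180.0, -0.7, -172.7]
ft_force: [-12.4, -2.1, 7.2]
gripper_width: 0.0007
clock: 20.5
tool_pos: [0.5065, -0.1887, 0.0637]
orientation: [179.9, -0.9, -172.7]
ft_force: [-13.1, -2.3, 7.4]
gripper_width: 0.0004
```

```bash
python3 -m inch '{"delta_pos":[[-0.001,0,0],[-0.002,0,0]],"rot":[[0,0,0],[0,0,0]],"fingers":[1,1]}' 30
```

```text
clock: 20.7
tool_pos: [0.5065, -0.1887, 0.0637]
orientation: [179.9, -1.1, -172.7]
ft_force: [-12.6, -1.5, 7.2]
gripper_width: 0.0007
```

The force jumped to 13 N and motion stalled, so the flange is home. I press a little more firmly for half a second and check.

```bash
python3 -m inch '{"delta_pos":[[-0.001,0,0],[-0.002,0,0],[-0.003,0,0],[-0.003,0,0],[-0.003,0,0],[-0.003,0,0]],"rot":[[0,0,0],[0,0,0],[0,0,0],[0,0,0],[0,0,0],[0,0,0]],"fingers":[1,1,1,1,1,1]}' 30
python3 - <<'E'
from h import *
o=telemetry.get_obs(); print((o['tool_pos']-FO)@np.stack([fx,fy],1),o['ft_force']@fx)
for n in ("top","scene"):
    T=world_cam(n);im,d=optics.camera(n)
    P=cloud(n,d,T).reshape(-1,3);q=P-FO; x=q@fx; y=q@fy; z=P[:,2]
    m=(z>.215)&(z<.226)&(abs(x)<.06)&(abs(y)<.06); print(n,m.sum(),cv2.minEnclosingCircle(np.stack([x,y],1)[m].astype(np.float32)))
    np.savez(n+"11.npz",d=d,im=im)
    cv2.imwrite(f"pics/{n}11.png",cv2.resize(im[80:280,180:400] if n=="scene" else im[100:300,320:500],None,fx=3,fy=3))
E
```

```text
clock: 21.3
tool_pos: [0.5065, -0.1887, 0.0638]
orientation: [179.9, -1.3, -172.7]
ft_force: [-12.7, -2.3, 8.1]
gripper_width: 0.0007
[-1.30618757e-01 -9.89509857e-05] -12.86557703122852
top 642 ((-0.0004413984133861959, -0.00019813749531749636), 0.025476226583123207)
scene 330 ((0.0021124263294041157, -0.0006140970508567989), 0.027042152360081673)
```

View pics/top11.png

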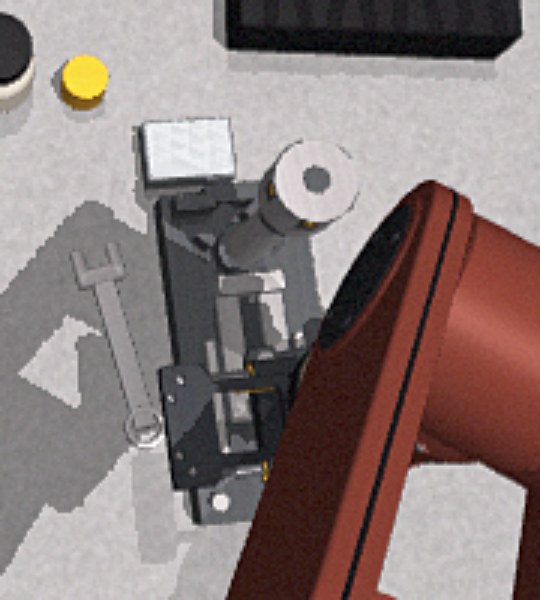

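View pics/scene11.png

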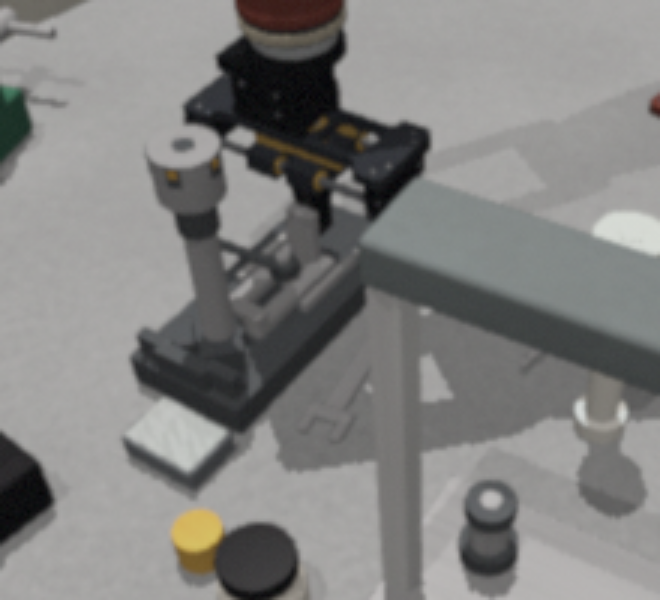

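The cutter is home at about x 0, y 0, upright, and the jaw touches the flange. I back off the tab and rise.

```bash
python3 -m inch '{"delta_pos":[[0.005,0,0],[0.015,0,0],[0.025,0,0],[0.03,0,-0.04],[0.03,0,-0.1],[0.03,0,-0.17],[0.03,0,-0.22],[0.03,0,-0.25],[0.03,0,-0.25]],"rot":[[0,0,0],[0,0,0],[0,0,0],[0,0,0],[0,0,0],[0,0,0],[0,0,0],[0,0,0],[0,0,0]],"fingers":[1,1,1,1,1,1,1,0,0]}' 30
python3 - <<'E'
from h import *
o=telemetry.get_obs(); print(o["joint_positions"])
for n in ("top","scene"):
    T=world_cam(n);im,d=optics.camera(n)
    P=cloud(n,d,T).reshape(-1,3);q=P-FO; x=q@fx; y=q@fy; z=P[:,2]
    m=(z>.216)&(z<.226)&(abs(x)<.06)&(abs(y)<.06); print(n,"cutter",m.sum(),cv2.minEnclosingCircle(np.stack([x,y],1)[m].astype(np.float32)),x[m].mean(),y[m].mean())
    m=(z>.085)&(z<.105)&(x>-.13)&(x<.0)&(y<-.05)&(y>-.12); print("grip",m.sum(),x[m].mean() if m.sum() else 0,y[m].mean() if m.sum() else 0, cv2.minEnclosingCircle(np.stack([x,y],1)[m].astype(np.float32)) if m.sum() else 0)
    m=(z>.05)&(z<.075)&(x>-.13)&(x<.0)&(y<-.02)&(y>-.07)&(np.hypot(x+.085,y)<.08)
    print("arm",m.sum(),np.degrees(np.arctan2(y[m].mean(),x[m].mean()+.085)) if m.sum() else 0, np.median(z[m]) if m.sum() else 0,np.percentile(z[m],95) if m.sum() else 0)
    m=(z>.084)&(z<.093)&(x>-.16)&(x<-.09)&(abs(y)<.03); print("tab",m.sum(),x[m].mean() if m.sum() else 0)
    cv2.imwrite(f"pics/{n}12.png",cv2.resize(im[80:280,180:400] if n=="scene" else im[100:300,320:500],None,fx=3,fy=3))
E
```

```text
clock: 22.3
tool_pos: [0.494, -0.1918, 0.2177]
orientation: [-179.9, -1.0, -172.7]
ft_force: [-0.4, -0.0, 1.2]
gripper_width: 0.0098
[ -29.3264474     0.76770637  101.79810415   -0.67562019   78.13429189
 -126.53384377]
top cutter 639 ((-0.0005670328391715884, -0.00022065652592573315), 0.02554265968501568) -0.0013845117829771833 0.00026620306719669093
grip 56 -0.07646015230239192 -0.08299507017664538 ((-0.07626652717590332, -0.08430053293704987), 0.007713967934250832)
arm 91 -72.85239638259658 0.054035915041633964 0.05648143754220564
tab 20 -0.11634494693083627
scene cutter 317 ((0.001809090725146234, 0.0008747592801228166), 0.026036150753498077) 0.0039641635048076 0.0022567797713357856
grip 0 0 0 0
arm 48 -79.5335219893283 0.0532041309745892 0.05634459264597517
tab 39 -0.11195580941777153
```

View pics/top12.png

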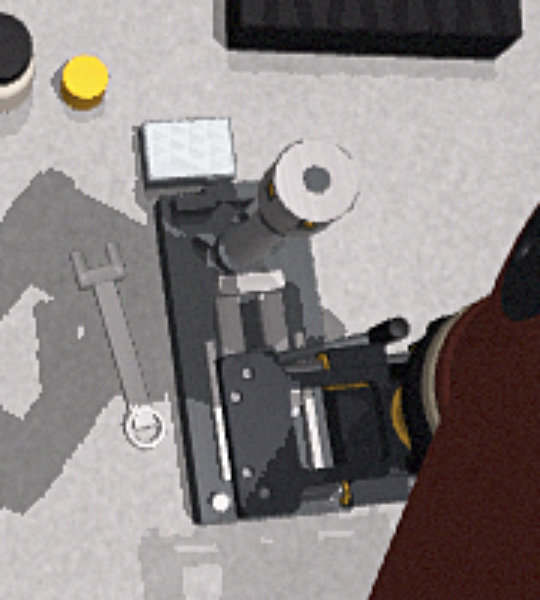

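View pics/scene12.png

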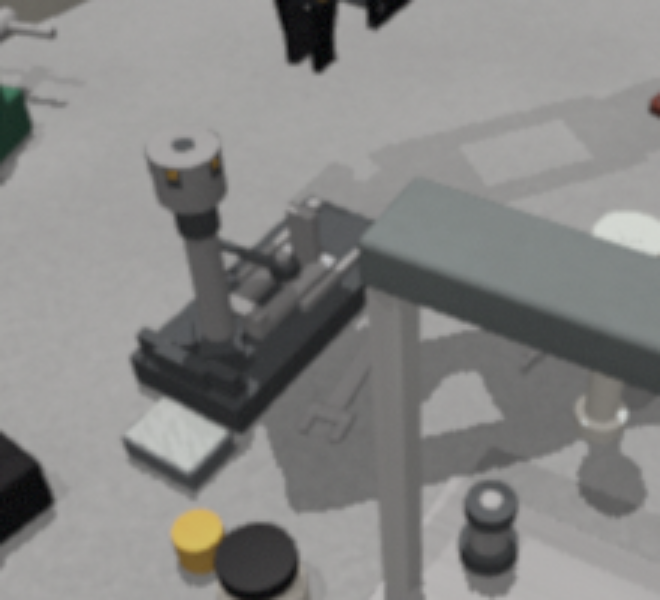

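Run:
```python
from h import *
Rg=Rt(103.8-180,0); t=F(-.0755,-.0835,.20); print(t); cmd(t,Rg)
```

```text
[ 0.57172186 -0.26441656  0.2       ]
delta [-0.1167, -0.1388, 0.0199] rot [-0.0046, -0.0063, 0.4641] dist mm 109.5 deg 83.6
```

```bash
python3 -m inch '{"delta_pos":[[-0.01,-0.03,0],[-0.03,-0.07,0],[-0.05,-0.1,0],[-0.08,-0.12,0],[-0.1,-0.139,0.01],[-0.117,-0.139,0.02],[-0.117,-0.139,0.02],[-0.117,-0.139,0.02],[-0.117,-0.139,0.02],[-0.117,-0.139,0.02]],"rot":[[-0.0046,-0.0063,0.464],[-0.0046,-0.0063,0.464],[-0.0046,-0.0063,0.464],[-0.0046,-0.0063,0.464],[-0.0046,-0.0063,0.464],[-0.0046,-0.0063,0.464],[-0.0046,-0.0063,0.464],[-0.0046,-0.0063,0.464],[-0.0046,-0.0063,0.464],[-0.0046,-0.0063,0.464]],"fingers":[-0.2,-0.2,-0.2,-0.2,-0.2,-0.2,-0.2,-0.2,-0.2,-0.2]}' 30
python3 - <<'E'
from h import *
Rg=Rt(103.8-180,0); t=F(-.0755,-.0835,.20); cmd(t,Rg)
T=world_cam("wrist");im,d=optics.camera("wrist"); cv2.imwrite("pics/w13.png",im)
P=cloud("wrist",d,T).reshape(-1,3);q=P-FO; x=q@fx; y=q@fy; z=P[:,2]
m=(z>.088)&(z<.105)&(x>-.13)&(x<.0)&(y<-.05)&(y>-.12); print("grip",m.sum(),x[m].mean() if m.sum() else 0,y[m].mean() if m.sum() else 0, cv2.minEnclosingCircle(np.stack([x,y],1)[m].astype(np.float32)) if m.sum() else 0)
print(telemetry.get_obs()["joint_positions"])
E
```

```text
clock: 23.4
tool_pos: [0.5708, -0.2637, 0.1968]
orientation: [-179.8, -0.2, 103.5]
ft_force: [-0.1, 0.4, -0.0]
gripper_width: 0.0522
delta [-0.0015, 0.0012, -0.0053] rot [-0.0009, -0.0009, -0.0017] dist mm 3.4 deg 0.4
grip 300 -0.074179410673702 -0.08307649598281985 ((-0.07412078231573105, -0.08392837643623352), 0.007990669459104538)
[-3.19808592e+01  1.46957428e+01  8.86795359e+01  3.91967927e-03
  7.68522845e+01 -4.52365255e+01]
```

View pics/w13.png

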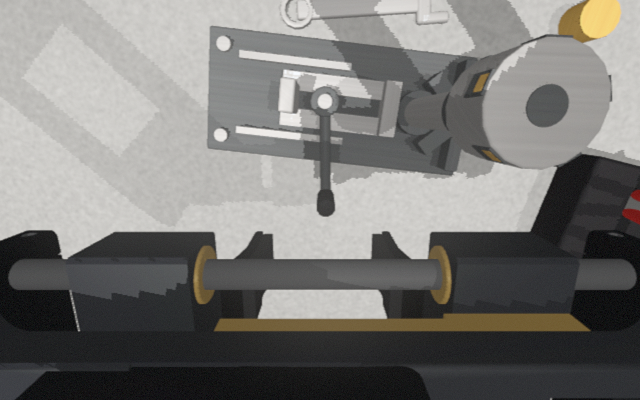

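The lever grip is at (325,203), centred between the fingers. The cutter stands at home at right, about (540,100), clear.

Run:
```python
from h import *
Rg=Rt(FY+97.4-180,0); cmd(F(-.0741,-.0838,.12),Rg); cmd(F(-.0741,-.0838,.07),Rg)
```

```text
delta [-0.0026, 0.0039, 0.1281] rot [-0.0009, -0.0009, -0.008] dist mm 76.9 deg 1.5
delta [-0.0029, 0.0041, 0.2115] rot [-0.0009, -0.0009, -0.008] dist mm 126.9 deg 1.5
```

```bash
python3 -m inch '{"delta_pos":[[-0.0026,0.004,0.04],[-0.0026,0.004,0.09],[-0.0026,0.004,0.128],[-0.0028,0.004,0.16],[-0.0028,0.004,0.19],[-0.0029,0.004,0.205],[-0.0029,0.004,0.2115],[-0.0029,0.004,0.2115]],"rot":[[-0.0009,-0.0009,-0.008],[-0.0009,-0.0009,-0.008],[-0.0009,-0.0009,-0.008],[-0.0009,-0.0009,-0.008],[-0.0009,-0.0009,-0.008],[-0.0009,-0.0009,-0.008],[-0.0009,-0.0009,-0.008],[-0.0009,-0.0009,-0.008]],"fingers":[-0.2,-0.2,-0.2,-0.2,-0.2,-0.2,-0.2,-0.2]}' 30
python3 -m inch '{"delta_pos":[[0,0,0],[0,0,0],[0,0,0],[0,0,0],[0,0,0],[0,0,0],[0,0,0],[0,0,0]],"rot":[[0,0,0],[0,0,0],[0,0,0],[0,0,0],[0,0,0],[0,0,0],[0,0,0],[0,0,0]],"fingers":[0.2,0.4,0.6,0.8,1,1,1,1]}' 25
python3 - <<'E'
from h import *
p,r=pose(); piv=F(-.085,0,0)
print(telemetry.get_obs()["ft_force"],p,(p-FO)@np.stack([fx,fy],1))
d=p-piv; d[2]=0; print("radius",np.linalg.norm(d))
for deg in (10,20,30,40,50,60,64):
    q=R.from_euler('z',-deg,degrees=True); t=piv+q.apply(d); t[2]=p[2]
    # normalise radius to .085
    print(deg,end=' '); cmd(t,q*r)
im,dd=optics.camera("wrist"); cv2.imwrite("pics/w14.png",im)
E
```

```text
clock: 24.25
tool_pos: [0.5727, -0.2643, 0.0692]
orientation: [-180.0, -0.1, 104.7]
ft_force: [0.8, 0.0, 0.5]
gripper_width: 0.052
clock: 25.05
tool_pos: [0.5729, -0.2644, 0.0694]
orientation: [-180.0, -0.0, 104.7]
ft_force: [0.7, 0.6, 1.2]
gripper_width: 0.0152
[0.68510585 0.57672354 1.20261662] [ 0.57294226 -0.26436071  0.06943017] [-0.0742824  -0.08359967]
radius 0.08428387308022622
10 delta [0.0022, -0.0244, 0.0] rot [-0.0, 0.0, 0.0556] dist mm 14.7 deg 10.0
20 delta [0.0086, -0.048, 0.0] rot [-0.0001, 0.0, 0.1111] dist mm 29.3 deg 20.0
30 delta [0.019, -0.0702, 0.0] rot [-0.0001, 0.0, 0.1667] dist mm 43.6 deg 30.0
40 delta [0.0331, -0.0902, 0.0] rot [-0.0002, 0.0, 0.2222] dist mm 57.7 deg 40.0
50 delta [0.0504, -0.1075, 0.0001] rot [-0.0002, 0.0001, 0.2778] dist mm 71.2 deg 50.0
60 delta [0.0705, -0.1215, 0.0001] rot [-0.0003, 0.0001, 0.3333] dist mm 84.3 deg 60.0
64 delta [0.0792, -0.1261, 0.0001] rot [-0.0003, 0.0001, 0.3556] dist mm 89.3 deg 64.0
```

View pics/w14.png

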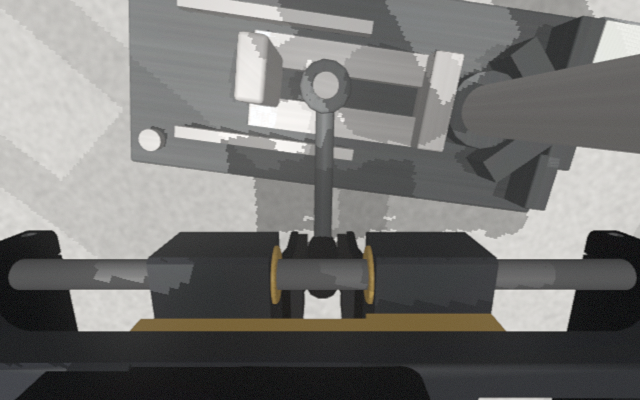

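```bash
python3 -m inch '{"delta_pos":[[0.0003,-0.0098,0],[0.0014,-0.0196,0],[0.0031,-0.0292,0],[0.0054,-0.0387,0],[0.0085,-0.048,0],[0.0121,-0.0571,0],[0.0164,-0.066,0],[0.0188,-0.0702,0],[0.0188,-0.0702,0]],"rot":[[0,0,0.022],[0,0,0.044],[0,0,0.067],[0,0,0.089],[0,0,0.111],[0,0,0.133],[0,0,0.156],[0,0,0.167],[0,0,0.167]],"fingers":[1,1,1,1,1,1,1,1,1]}' 25
python3 - <<'E'
from h import *
p,r=pose(); piv=F(-.085,0,0)
d=p-piv; d[2]=0; a=(d@fx,d@fy); th=-75-np.degrees(np.arctan2(a[1],a[0])); print("radius",np.linalg.norm(d),"theta",th,np.radians(th))
for deg in (5,10,15,20,25,30,32):
    q=R.from_euler('z',-deg,degrees=True); t=piv+q.apply(d)*.0845/np.linalg.norm(d); t[2]=p[2]
    print(deg,end=' '); cmd(t,q*r)
E
```

```text
clock: 26.0
tool_pos: [0.5294, -0.2633, 0.0694]
orientation: [-180.0, -0.1, 74.7]
ft_force: [2.1, 3.9, 0.1]
gripper_width: 0.0153
radius 0.08352962084512444 theta 37.752240752256924 0.6589009011324642
5 delta [-0.0011, -0.0123, 0.0] rot [-0.0, 0.0, 0.0278] dist mm 7.4 deg 5.0
10 delta [0.0006, -0.0245, 0.0] rot [-0.0001, 0.0, 0.0556] dist mm 14.7 deg 10.0
15 delta [0.0033, -0.0364, 0.0] rot [-0.0001, 0.0, 0.0833] dist mm 22.0 deg 15.0
20 delta [0.007, -0.0482, 0.0] rot [-0.0002, 0.0001, 0.1111] dist mm 29.2 deg 20.0
25 delta [0.0117, -0.0595, 0.0001] rot [-0.0002, 0.0001, 0.1389] dist mm 36.4 deg 25.0
30 delta [0.0174, -0.0704, 0.0001] rot [-0.0003, 0.0001, 0.1667] dist mm 43.5 deg 30.0
32 delta [0.0199, -0.0746, 0.0001] rot [-0.0003, 0.0001, 0.1778] dist mm 46.3 deg 32.0
```

```bash
python3 -m inch '{"delta_pos":[[-0.0011,-0.0123,0],[0.0006,-0.0245,0],[0.0033,-0.0364,0],[0.007,-0.0482,0],[0.0117,-0.0595,0],[0.0147,-0.065,0],[0.016,-0.068,0],[0.016,-0.068,0]],"rot":[[0,0,0.028],[0,0,0.056],[0,0,0.083],[0,0,0.111],[0,0,0.139],[0,0,0.152],[0,0,0.161],[0,0,0.161]],"fingers":[1,1,1,1,1,1,1,1]}' 25
python3 - <<'E'
from h import *
p,r=pose(); piv=F(-.085,0,0)
d=p-piv; d[2]=0; a=(d@fx,d@fy); th=-75-np.degrees(np.arctan2(a[1],a[0])); print("radius",np.linalg.norm(d),"theta",th,np.radians(th))
o=telemetry.get_obs(); print("tool force",r.inv().apply(o["ft_force"]))
for deg in (1,2,3,4,5):
    q=R.from_euler('z',-deg,degrees=True); t=piv+q.apply(d)*.0845/np.linalg.norm(d); t[2]=p[2]
    print(deg,end=' '); cmd(t,q*r)
E
```

```text
clock: 26.8
tool_pos: [0.4939, -0.2422, 0.0695]
orientation: [-180.0, -0.2, 45.7]
ft_force: [7.5, 5.0, -2.2]
gripper_width: 0.0153
radius 0.08285938918397444 theta 66.54012382709135 1.161344245467474
tool force [8.80845178 1.89425174 2.20042916]
1 delta [-0.0027, -0.0025, -0.0] rot [-0.0, 0.0, 0.0056] dist mm 2.2 deg 1.0
2 delta [-0.0027, -0.0049, -0.0] rot [-0.0, 0.0, 0.0111] dist mm 3.3 deg 2.0
3 delta [-0.0025, -0.0074, -0.0] rot [-0.0001, 0.0, 0.0167] dist mm 4.7 deg 3.0
4 delta [-0.0024, -0.0098, -0.0] rot [-0.0001, 0.0, 0.0222] dist mm 6.1 deg 4.0
5 delta [-0.0022, -0.0123, -0.0] rot [-0.0001, 0.0, 0.0278] dist mm 7.5 deg 5.0
```

```bash
python3 -m inch '{"delta_pos":[[-0.0005,-0.0025,0],[-0.0005,-0.005,0],[0,-0.0075,0],[0,-0.0075,0]],"rot":[[0,0,0.0056],[0,0,0.011],[0,0,0.016],[0,0,0.016]],"fingers":[1,1,1,1]}' 25
python3 - <<'E'
from h import *
p,r=pose(); piv=F(-.085,0,0)
d=p-piv; d[2]=0; a=(d@fx,d@fy); th=-75-np.degrees(np.arctan2(a[1],a[0])); print("radius",np.linalg.norm(d),"theta",th,np.radians(th))
o=telemetry.get_obs(); print("tool force",r.inv().apply(o["ft_force"]))
E
```

```text
clock: 27.2
tool_pos: [0.4924, -0.2404, 0.0696]
orientation: [179.7, -0.3, 42.8]
ft_force: [9.4, -4.5, -8.7]
gripper_width: 0.0152
radius 0.08269289429114503 theta 68.141102329076 1.189286591580753
tool force [3.80934686 9.64476998 8.80586084]
```

The tangential force jumped to 9.6 N at about 1.19 rad, so the lever is on its end stop. I release and rise.

```bash
python3 -m inch '{"delta_pos":[[0,0,0],[0,0,0],[0,0,0],[0,0,0],[0,0,0],[0,0,-0.02],[0,0,-0.06],[0,0,-0.12],[0,0,-0.19],[0,0,-0.25]],"rot":[[0,0,0],[0,0,0],[0,0,0],[0,0,0],[0,0,0],[0,0,0],[0,0,0],[0,0,0],[0,0,0],[0,0,0]],"fingers":[0.5,0.2,0,-0.2,-0.2,-0.2,-0.2,-0.2,-0.2,-0.2]}' 25
python3 -m inch '{"delta_pos":[[0,0,-0.06],[0.08,0,-0.12],[0.08,-0.06,-0.16],[0.08,-0.12,-0.16],[0.08,-0.18,-0.16],[0.08,-0.22,-0.16],[0.08,-0.22,-0.16]],"rot":[[0,0,0],[0,0,0],[0,0,0],[0,0,0],[0,0,0],[0,0,0],[0,0,0]],"fingers":[-0.2,-0.2,-0.2,-0.2,-0.2,-0.2,-0.2]}'
python3 - <<'E'
from h import *
print(telemetry.get_obs()["ft_force"])
w0=np.load("W.npz")
for n in ("top","scene"):
    T=world_cam(n);im,d=optics.camera(n)
    P=cloud(n,d,T).reshape(-1,3);q=P-FO; x=q@fx; y=q@fy; z=P[:,2]
    for nm,m in (("cutter",(z>.216)&(z<.226)&(abs(x)<.06)&(abs(y)<.06)),("grip",(z>.085)&(z<.105)&(x>-.19)&(x<-.1)&(y<-.03)&(y>-.12)),("tab",(z>.084)&(z<.093)&(x>-.16)&(x<-.09)&(abs(y)<.03))):
        if m.sum(): c,r=cv2.minEnclosingCircle(np.stack([x,y],1)[m].astype(np.float32)); print(n,nm,m.sum(),np.round(c,4),round(r,4), "ang",np.degrees(np.arctan2(c[1],c[0]+.085)).round(1) if nm=="grip" else "")
    for zz in (.06,.09,.12,.14):
        m=(abs(z-zz)<.006)&(abs(x)<.025)&(abs(y)<.025); print("shank",zz,m.sum(),x[m].mean().round(4),y[m].mean().round(4))
    cv2.imwrite(f"pics/{n}15.png",cv2.resize(im[80:280,180:400] if n=="scene" else im[100:300,320:500],None,fx=3,fy=3))
    cv2.imwrite(f"pics/{n}15f.png",im)
E
```

```text
clock: 28.2
tool_pos: [0.4915, -0.2405, 0.2228]
orientation: [179.6, -0.3, 42.8]
ft_force: [0.1, -0.1, -0.1]
gripper_width: 0.052
clock: 28.9
tool_pos: [0.4349, -0.1091, 0.3196]
orientation: [179.6, -0.4, 42.9]
ft_force: [0.8, 0.8, 0.6]
gripper_width: 0.0519
[0.83614748 0.78958177 0.55264865]
top cutter 633 [-0.0006 -0.0006] 0.0257 ang 
top tab 75 [-1.161e-01  1.000e-04] 0.013 ang 
shank 0.06 27 -0.004 0.0079
shank 0.09 26 -0.0072 0.0071
shank 0.12 28 -0.006 0.0077
shank 0.14 14 -0.0084 0.0081
scene cutter 319 [ 0.002  -0.0002] 0.027 ang 
scene grip 35 [-0.1514 -0.0481] 0.0084 ang -144.1
scene tab 42 [-0.111   0.0018] 0.0131 ang 
shank 0.06 46 0.0071 0.0071
shank 0.09 43 0.0083 0.0075
shank 0.12 49 0.0083 0.0071
shank 0.14 49 0.0089 0.007
```

View pics/top15.png

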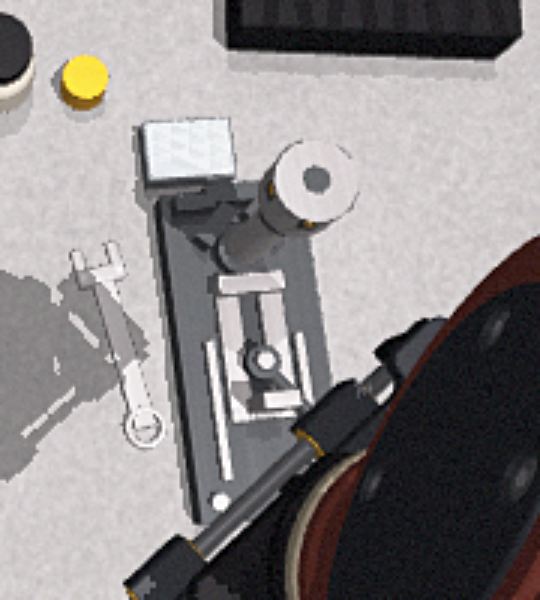

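View pics/scene15f.png

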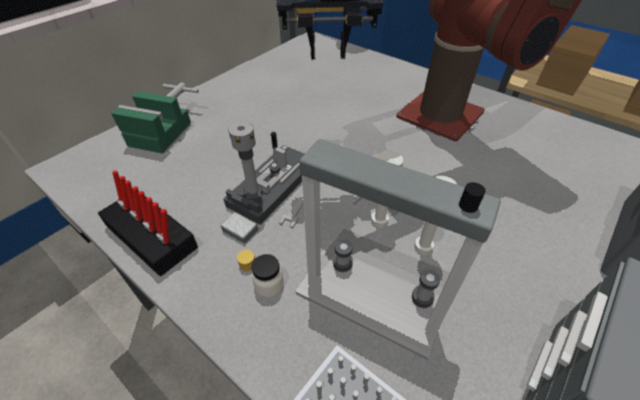

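```bash
python3 -c "
from workcell import order
print(order.hand_in())"
```

```text
the job is handed in; nothing more can be done
None
```

The cutter is standing in the V with the stop against its flange and the clamp lever locked. I handed the job in at about 29 s of the 72 s allowed; no verdict came back.

- **Placing:** I gripped the bare steel cutter by the head with the tool leaning back 30 degrees and drew it out under the light bar. I set it on the fixture about 10 mm short of home and let it go upright; afterwards the shank showed no lean.
- **Stop:** I pushed the stop by its tab with closed fingers until motion stalled at about 13 N, roughly 8–9 N of it on the flange, and held it there for over 0.5 s. This stayed well under the 45 N limit.
- **Lever:** I pinched the lever grip and swung it clockwise until it met its end stop.

**Last checks:**
- **Cutter position:** the top camera puts it at x -0.6, y -0.6 mm in the fixture frame. The scene camera says x +2.0, y -0.2 mm. They have disagreed by about 2.5 mm in x throughout, which is near the stated calibration error. The push stalling is the stronger evidence that it is home.
- **Stop and lever:** the tab had not moved since the push, and the lever angle read about 1.2 rad.
- **Bystanders:** those visible in the pictures looked to be where they started. The screwdriver was hidden in the last scene view, and I did not measure displacements.
- **Robot:** it was clear of everything, with under 1.5 N at the wrist.

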